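# Close up the flower press evenly

## Robot

A 7-joint arm with a two-finger parallel gripper is mounted at the origin on the work surface. World frame = base frame: x ahead of the robot, y to its left, z up, the work surface at z = 0. Lengths are in mm, angles in rad, forces in N, time in s.
With the tool pointing down it reaches from about 425 to 925 mm from the base axis. Payload 6.8 kg.
Tool frame: the origin (TCP) lies midway between the tips of the shut fingers; the grasp point (between the pads) lies ctrl.grip_point_offset behind it (ctrl.grip_point_offset is the distance from the TCP to the grasp point, in mm); y points along the fingers, z is the direction in which the jaws open and shut, and the axes are right-handed (so a half turn about y gives the same grasp; the last joint's range is limited). The gripper opens to 85 mm and grips with 20 to 120 N. Pads are 22 mm wide; open, the fingers measure 114 mm over their backs; the gripper's body (76 mm by 85 mm) begins 54 mm behind the grasp point. The pads swing forward as they close: fully open they stand 13 mm farther back than shut.
Start: joints at [-1.251, 0.477, 0.022, 1.555, -0.011, 1.109, -0.083], TCP at [280.036, 614.188, 231.308] pointing down, gripper open.
Joint ranges: [-2.96, 2.96], [-0.34, 2.1], [-1.41, 1.46], [0.24, 2.44], [-1.37, 4.51], [0.17, 1.92], [-2.96, 2.96]. Speed limits (rad/s): [2.39, 2.39, 3.14, 3.14, 3.14, 3.14, 3.14].

## Interface

Orientations are given as a rotation vector (axis times angle).
In Python, from station import ctrl, get_image, calibration, silhouettes gives the robot as it stands.
- The arm moves only by the tool apply_moves, never from a script. Its argument "deltas" is a list of rows, each a list of 3 entries, a list of its own where there are three numbers: the turn, a rotation vector about the tool's x, y, z in rad, then the shift along the tool's x, y, z in m, then the closure, from -1 (fully open) to 1 (shut). A call has 1 to 10 rows; each row is the pose to reach, as a shift and turn from the pose measured when the call began, along the tool's axes at that moment; what a row does not reach only later rows make up. A row lasts 1/8 s, in which the tool goes at most 62.5 mm and 10.7 degrees, less where a joint would pass 70% of its speed; a pose out of reach is approached as far as the arm can. A call with a gripper value outside its range is refused whole. The fingers move at their own pace and stop on an object; "newtons" is the grip in N (left out, the last holds). Time passes only in rows, so rows that repeat a pose let the fingers close. It gives the time, the measured TCP pose, the force and the opening at its end, in the units of the state.
- ctrl.get_state(): the state, without advancing time (a new reading comes with each control period).
- get_image(name): name is "scene" or "side" or "wrist"; returns (picture, depth): 420x560x3 uint8, red, green, blue; 420x560 float32, mm along the optical axis (not along the pixel's ray), 0 where there is no reading.
- calibration(name): a dict with "mtx" (3x3 intrinsics, pixels), "k1" (the pictures are not rectified: a ray, as slopes to the right and down, at radius r is drawn at 1 + k1 r^2 times it, then the intrinsics apply), "rvec" (rotation vector, rad) and "tvec" (3), from world to camera coordinates, as OpenCV has them. Camera axes: x right, y down, z forward; pixel columns grow to the right and rows downward; lengths in mm; the calibration is good to about 2 mm. A picture is of the moment at which its call begins: read the wrist's pose just before it. calibration takes no time and is no camera call; for the wrist camera it gives the pose at the moment of the call.
- ctrl.close_job(): hands the job in, once; it reports no verdict.
Trained networks look in the newest picture that a camera, given by its name, has taken for a name from the list of things; names that differ only in an ending like _2 or _b are one class to them, and where a whole thing is asked for, a point or a joint stands for the part that bears it (a point fixed in the world has none). Each returns a list of dicts, best first, with "p" (0 to 1); they miss things now and then, are a little off and sometimes report something else, mostly with a low value. They report only what shows in the picture. A call takes as long as a camera call. They do not tell look-alikes from the thing itself.
- silhouettes(camera, name): "pixels" (420x560 bool, what is visible of it) and "rect" ([left, top, width, height] in pixels, round what is visible of it).
The state is a dict: "time": time; "joint_positions": joint angles; "joint_vel": joint speeds; "joint_efforts": joint torques, N m; "position": TCP position; "orientation": TCP orientation; "wrist_force": force on the tool from outside, world axes, zero at the start; "ft_torque": the same for the moment, N m; "grip_width": finger opening in mm.
Only numpy, scipy, OpenCV 4.12 (cv2) and the standard library are available. Lean on these libraries where they do the work, as an engineer would, in place of code of your own. Each camera call takes 0.05 s, during which the arm holds its last target.

## Task

Push the orange board that sticks out of the flower press in until it is flush, then tighten the four blue wing nuts clockwise, each about half a turn until it stops, so that the top board comes down evenly. Finish each nut before you start the next and work in cross order: any nut first, then the one diagonally opposite, then the other two. Leave everything else on the bedside unit where it stands.

Things in the scene. Friction and masses are not known exactly. Their poses are not given: they have to be found in the camera images.
- press: Wooden flower press, fixed in place on rubber feet, 150 x 150 mm, about 90 mm tall over its nuts. Origin: centre of its underside, on the work surface (z = 0); +x points from the near side (where the orange board sticks out) to the far side, +y to its left, z up. It stands in varying places and is turned by up to 0.35 rad. Four bolts at (+-55, +-55) mm carry blue wing nuts. Diagonal pairs: nut1 with nut3, nut2 with nut4.
- card (a joint): How far the orange middle board sticks out of the near side of the press, m; 0 = flush with the other boards, at a firm stop. Starts at 0.02 to 0.035. It slides along the press's x axis with about 2 N of friction and stays where it is left.
- card_edge (a point): Middle of the protruding near edge of the orange board (88 mm wide, 8 mm thick, its mid-height 32 mm above the work surface). Axes as the press's. When flush it lies 75 mm from the press's centre towards its -x. Below it nothing sticks out; the nuts' tops stand 58 mm above it, the nearest 55 mm to either side and 20 mm behind the flush edge.
- board_top (a point): Centre of the upper face of the 150 x 150 x 12 mm loose top board, which rests on soft coil springs around the bolts, held down by the nuts. About 53 mm above the work surface when loose, 4 mm lower when all nuts are tight; z is its normal (it tips slightly as single nuts are tightened).
- nut1_wing (a point): Blue wing nut on the near left bolt, at (-55, +55) mm in the press's frame. The point lies on the nut's axis, 23 mm above its underside; its x axis runs along the wings and turns with the nut, z up. The wings are 36 mm long, 10 mm thick, two lobes with a notch between, from 7 to 36 mm above the nut's underside (16 mm below to 13 mm above this point); below them a round collar of 22 mm diameter, 7 mm high, then the top board.
- nut1 (a joint): Angle of the near left nut, rad: grows clockwise seen from above (tightening), starts between 0.2 and 0.7, firm stop (tight) at 3.14. It turns against about 0.06 N m of friction, stays where it is left, and sinks 5 mm per half turn.
- nut2_wing (a point): Blue wing nut on the near right bolt, at (-55, -55) mm in the press's frame. The point lies on the nut's axis, 23 mm above its underside; its x axis runs along the wings and turns with the nut, z up. The wings are 36 mm long, 10 mm thick, two lobes with a notch between, from 7 to 36 mm above the nut's underside (16 mm below to 13 mm above this point); below them a round collar of 22 mm diameter, 7 mm high, then the top board.
- nut2 (a joint): Angle of the near right nut, rad: grows clockwise seen from above (tightening), starts between 0.2 and 0.7, firm stop (tight) at 3.14. It turns against about 0.06 N m of friction, stays where it is left, and sinks 5 mm per half turn.
- nut3_wing (a point): Blue wing nut on the far right bolt, at (+55, -55) mm in the press's frame. The point lies on the nut's axis, 23 mm above its underside; its x axis runs along the wings and turns with the nut, z up. The wings are 36 mm long, 10 mm thick, two lobes with a notch between, from 7 to 36 mm above the nut's underside (16 mm below to 13 mm above this point); below them a round collar of 22 mm diameter, 7 mm high, then the top board.
- nut3 (a joint): Angle of the far right nut, rad: grows clockwise seen from above (tightening), starts between 0.2 and 0.7, firm stop (tight) at 3.14. It turns against about 0.06 N m of friction, stays where it is left, and sinks 5 mm per half turn.
- nut4_wing (a point): Blue wing nut on the far left bolt, at (+55, +55) mm in the press's frame. The point lies on the nut's axis, 23 mm above its underside; its x axis runs along the wings and turns with the nut, z up. The wings are 36 mm long, 10 mm thick, two lobes with a notch between, from 7 to 36 mm above the nut's underside (16 mm below to 13 mm above this point); below them a round collar of 22 mm diameter, 7 mm high, then the top board.
- nut4 (a joint): Angle of the far left nut, rad: grows clockwise seen from above (tightening), starts between 0.2 and 0.7, firm stop (tight) at 3.14. It turns against about 0.06 N m of friction, stays where it is left, and sinks 5 mm per half turn.
- tiffin: Red plastic lunch box with white side clips, 165 x 111 x 66 mm; bystander. Origin: centre of its underside.
- tumbler: Steel tumbler, 68 mm diameter, 100 mm tall; bystander. Origin: centre of its underside.
- jar: Glass jar of hair bands with yellow cap, 72 mm diameter, 103 mm tall; bystander. Origin: centre of its underside.
- saucer: White ceramic saucer, 120 mm diameter, 18 mm high, to the left of the press; bystander. Origin: centre of its underside.
- toy_top: Red wooden spinning top standing on its flat crown, 48 mm diameter, 50 mm tall, to the right of the press; bystander. Origin: centre of its underside.
- pencil_box: Flat green pencil box, 190 x 60 x 22 mm; bystander. Origin: centre of its underside.
Things that resemble listed ones, but are neither listed nor needed, are in the scene too. What is shaped like the part that bears board_top but pink is not meant.

How it is judged (in metres and radians):
On the way, in this order (a step that is already met when the one before it is completed fails the run):
1. the orange board is pushed flush while all four nuts are still loose (value of joint card below 0.003 m and value of joint each of nut1, nut2, nut3, nut4 below 1.1 rad), for 0.1 s.
2. a first nut is tight, the other three still loose (((value of joint nut1 above 2.8 rad and value of joint each of nut2, nut3, nut4 below 1.1 rad) or (value of joint each of nut1, nut3, nut4 below 1.1 rad and value of joint nut2 above 2.8 rad) or (value of joint each of nut1, nut2, nut4 below 1.1 rad and value of joint nut3 above 2.8 rad) or (value of joint each of nut1, nut2, nut3 below 1.1 rad and value of joint nut4 above 2.8 rad))), for 0.1 s.
3. the nut diagonally opposite is tight too, the other two still loose (((value of joint each of nut1, nut3 above 2.8 rad and value of joint each of nut2, nut4 below 1.1 rad) or (value of joint each of nut1, nut3 below 1.1 rad and value of joint each of nut2, nut4 above 2.8 rad))), for 0.1 s.
4. a third nut is tight, the last still loose (((value of joint nut1 below 1.1 rad and value of joint each of nut2, nut3, nut4 above 2.8 rad) or (value of joint each of nut1, nut3, nut4 above 2.8 rad and value of joint nut2 below 1.1 rad) or (value of joint each of nut1, nut2, nut4 above 2.8 rad and value of joint nut3 below 1.1 rad) or (value of joint each of nut1, nut2, nut3 above 2.8 rad and value of joint nut4 below 1.1 rad))), for 0.1 s.
At the end, for the whole second after the job is handed in: The orange board is flush (sticks out less than 3 mm), all four nuts are turned beyond 2.8 rad (within 20 degrees of their stops) and at rest, the top board is level within 0.01 rad, and every bystander is within 20 mm of where it stood (value of joint card below 0.003 m and value of joint each of nut1, nut2, nut3, nut4 above 2.8 rad and velocity of joint each of nut1, nut2, nut3, nut4 below 0.05 rad/s and angle between board_top's own z axis and vertical below 0.01 rad and distance of each of tiffin, tumbler, jar, saucer, toy_top, pencil_box from where it was at the start of the episode below 0.02 m); the robot touches nothing.
It fails at once if a nut is tightened (beyond 1.1 rad) while the orange board still sticks out more than 5 mm (value of joint card above 0.005 m and value of joint any of nut1, nut2, nut3, nut4 above 1.1 rad).
It fails at once if two nuts are part-way (between 1.1 and 2.8 rad) at once: each is to be finished before the next ((value of joint nut1 between 1.1 and 2.8 rad and value of joint nut2 between 1.1 and 2.8 rad) or (value of joint nut1 between 1.1 and 2.8 rad and value of joint nut3 between 1.1 and 2.8 rad) or (value of joint nut1 between 1.1 and 2.8 rad and value of joint nut4 between 1.1 and 2.8 rad) or (value of joint nut2 between 1.1 and 2.8 rad and value of joint nut3 between 1.1 and 2.8 rad) or (value of joint nut2 between 1.1 and 2.8 rad and value of joint nut4 between 1.1 and 2.8 rad) or (value of joint nut3 between 1.1 and 2.8 rad and value of joint nut4 between 1.1 and 2.8 rad)).
It fails at once if a neighbouring nut is begun (beyond 1.1 rad) before a diagonal pair is tight ((value of joint each of nut1, nut2 above 1.1 rad or value of joint each of nut2, nut3 above 1.1 rad or value of joint each of nut3, nut4 above 1.1 rad or value of joint each of nut4, nut1 above 1.1 rad) and not (value of joint each of nut1, nut3 above 2.8 rad or value of joint each of nut2, nut4 above 2.8 rad)).
It fails at once if a bystander is moved by more than 20 mm or tipped over (distance of any of tiffin, tumbler, jar, saucer, toy_top, pencil_box from where it was at the start of the episode above 0.02 m or angle between any of tiffin, tumbler, jar, saucer, toy_top, pencil_box's own z axis and vertical above 0.4 rad).
It also fails if it takes over 72 s, if anything falls off the work surface, if the arm or the gripper's body presses on something with over 40 N, if the wrist force passes 120 N, or if a joint passes its speed limit or range.

## Working session

There is one attempt and no reset: what is moved stays moved. The work goes in short steps, Python scripts to look and compute and a tool call to move; the robot and the scene stay as the last step left them, time stands still between calls to the robot, and variables do not carry over. Pictures are saved under pics/ and viewed, and the job is handed in when it is done.

Besides the shell and the picture viewer there is one more tool, called after "Emit:" as name(argument=value, ...), one argument or row to a line, values as JSON. apply_moves: Moves the arm, as the interface text tells. Its arguments: {"type":"object","properties":{"deltas":{"type":"array"},"newtons":{"type":"number"}},"required":["deltas"]}

```bash
ls -la; mkdir -p pics
python3 - <<'E'
from station import ctrl, get_image, calibration, silhouettes
import cv2
print(ctrl.get_state()); print(ctrl.grip_point_offset)
for n in ("scene","side","wrist"):
    c=calibration(n); print(n,c)
    im,d=get_image(n); cv2.imwrite(f"pics/{n}0.png",im[:,:,::-1])
    import numpy as np; np.save(f"pics/{n}0_d.npy",d)
E
```

```text
total 12
drwxr-xr-x  3 agent agent 4096 Dec  7 16:13 .
drwxr-xr-x 23 root  root  4096 Dec  7 16:13 ..
drwxr-xr-x  2 agent agent 4096 Dec  7 16:13 pics
{'time': 0.0, 'joint_positions': array([-1.25108412,  0.47780363,  0.02237195,  1.55645271, -0.01150087,
        1.10929713, -0.08308266]), 'joint_vel': array([ 0.00047797, -0.00038661, -0.00113375,  0.0011473 ,  0.00121258,
        0.00126621, -0.00050603]), 'joint_efforts': array([-7.40131109e-04, -5.96460736e+01,  1.60785835e+00, -2.81197089e+01,
        1.25775495e-02,  9.49254289e-03,  1.28239324e-05]), 'position': array([279.83088237, 613.61299278, 230.32344632]), 'orientation': array([-1.54645142,  0.33580506, -0.3354246 ]), 'wrist_force': array([-0.37094213,  0.09235729, -0.04958618]), 'ft_torque': array([-0.05986242, -0.00164303,  0.01840725]), 'grip_width': 85.31547235682565}
18.700000000000003
scene {'mtx': array([[438.19313731,   0.        , 275.63441287],
       [  0.        , 438.19313731, 206.40174744],
       [  0.        ,   0.        ,   1.        ]]), 'k1': 0.0467545606175382, 'rvec': array([ 0.96811674,  2.65765479, -0.81185363]), 'tvec': array([ 330.47277745, -194.35844622, 1334.00380715])}
side {'mtx': array([[527.94492615,   0.        , 272.84191731],
       [  0.        , 527.94492615, 222.26653428],
       [  0.        ,   0.        ,   1.        ]]), 'k1': -0.13778142450662068, 'rvec': array([ 1.00421292, -2.2936278 ,  1.22297096]), 'tvec': array([ 319.1602646 ,  231.08946264, 1264.70045307])}
wrist {'mtx': array([[321.32264423,   0.        , 272.74154586],
       [  0.        , 321.32264423, 211.18526955],
       [  0.        ,   0.        ,   1.        ]]), 'k1': -0.07230071597278466, 'rvec': array([-2.44717377, -1.57353164, -0.2085035 ]), 'tvec': array([-673.17819663,  -34.92601305,  378.32697657])}
```

View pics/scene0.png

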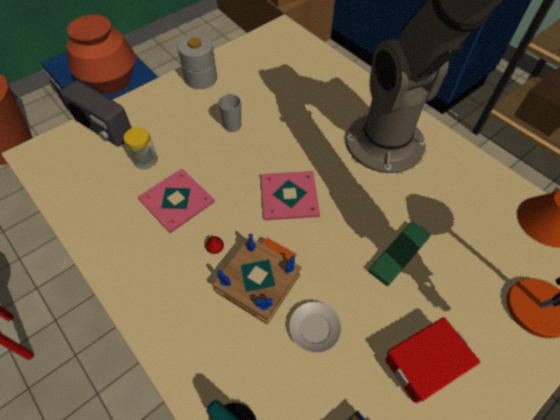

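View pics/side0.png

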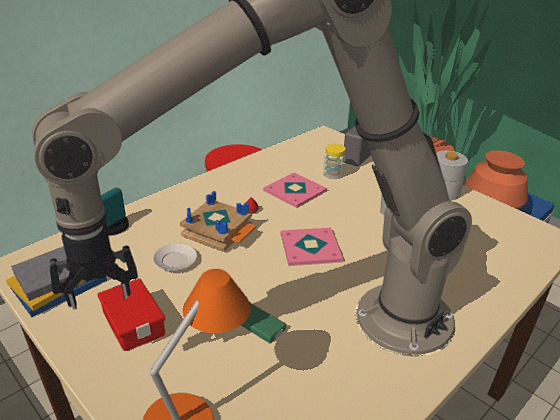

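View pics/wrist0.png

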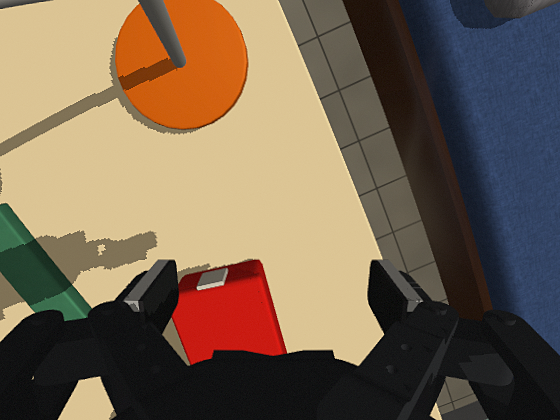

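The scene view shows the wooden press at about (257,280), with the orange board sticking out at (277,248) and blue nuts at about (250,242), (290,265), (263,304) and (223,279). The pink boards at (290,195) and (176,199) are look-alikes. Next I measure.

```bash
cat > h.py <<'E'
from station import ctrl, get_image, calibration, silhouettes
import numpy as np, cv2
from scipy.spatial.transform import Rotation as R
def cam(c):
    return R.from_rotvec(c["rvec"]).as_matrix(), np.array(c["tvec"])
def dist(c): return np.array([c["k1"],0,0,0,0.])
def rays(c,uv):
    uv=np.asarray(uv,float).reshape(-1,1,2)
    n=cv2.undistortPoints(uv,c["mtx"],dist(c)).reshape(-1,2)
    return np.c_[n,np.ones(len(n))]
def on_plane(c,uv,z):
    Rm,t=cam(c); o=-Rm.T@t; d=rays(c,uv)@Rm
    return o+d*((z-o[2])/d[:,2])[:,None]
def cloud(c,depth,mask):
    v,u=np.nonzero(mask&(depth>0)); Rm,t=cam(c)
    p=rays(c,np.c_[u,v])*depth[v,u][:,None]
    return (p-t)@Rm, np.c_[u,v]
def proj(c,P):
    p,_=cv2.projectPoints(np.asarray(P,float).reshape(-1,1,3),np.array(c["rvec"]),np.array(c["tvec"]),c["mtx"],dist(c)); return p.reshape(-1,2)
E
python3 - <<'E'
from h import *
for n in ("scene","side"):
    im,d=get_image(n); c=calibration(n)
    for name in ("press","card","nut1","board_top","tiffin","tumbler","jar","saucer","toy_top","pencil_box"):
        for s in silhouettes(n,name)[:5]:
            P,_=cloud(c,d,s["pixels"])
            print(n,name,round(s["p"],2),s["rect"],np.round(np.median(P,0)),np.round(P.min(0)),np.round(P.max(0)))
E
python3 - <<'E'
import cv2
im=cv2.imread('pics/scene0.png')[215:335,190:320]
cv2.imwrite('pics/crop0.png',cv2.resize(im,None,fx=5,fy=5,interpolation=cv2.INTER_CUBIC))
im=cv2.imread('pics/side0.png')[180:260,160:280]
cv2.imwrite('pics/crop1.png',cv2.resize(im,None,fx=6,fy=6,interpolation=cv2.INTER_CUBIC))
E
```

```text
scene press 0.89 [217.8, 234.2, 82.3, 89.5] [595. 111.  39.] [474.  32.  -4.] [677. 208.  94.]
scene press 0.32 [265.1, 237.5, 29.8, 19.9] [496.  84.  36.] [462.  29.  -4.] [523. 143.  90.]
scene press 0.24 [217.2, 269.9, 15.4, 14.9] [656.  81.  81.] [649.  63.  50.] [664.  98.  92.]
scene card 0.79 [262.8, 238.1, 32.3, 17.5] [495.  87.  36.] [462.  45.   1.] [517. 123.  42.]
scene nut1 0.61 [216.2, 271.0, 15.4, 16.4] [656.  83.  81.] [642.  66.  52.] [661.  98.  91.]
scene nut1 0.6 [283.3, 254.7, 13.5, 19.5] [515. 154.  80.] [468. 120.  -1.] [534. 162.  93.]
scene nut1 0.55 [255.9, 301.1, 19.3, 9.0] [622. 187.  80.] [608. 176.  58.] [636. 197.  94.]
scene board_top 0.87 [266.1, 173.0, 51.0, 47.2] [355. -31.  12.] [ 253. -136.   -3.] [454.  65.  20.]
scene board_top 0.8 [215.3, 243.4, 81.3, 74.1] [587. 120.  53.] [493.   3.  -1.] [675. 208.  93.]
scene board_top 0.66 [141.9, 168.4, 74.2, 63.5] [ 604. -218.   12.] [ 523. -311.   -5.] [ 678. -145.   20.]
scene tiffin 0.72 [386.1, 316.8, 91.5, 88.1] [433. 497.  66.] [301. 426.  -4.] [509. 559.  73.]
scene tumbler 0.93 [217.9, 99.2, 23.3
[... 1223 characters left out ...]
2.   17.]
side board_top 0.57 [181.1, 204.8, 68.3, 34.6] [578. 124.  52.] [489.  25.  -3.] [722. 209.  57.]
side tiffin 0.77 [95.9, 277.1, 69.5, 75.9] [385. 508.  64.] [249. 397.  -4.] [575. 581. 275.]
side tiffin 0.39 [324.0, 144.9, 23.4, 34.8] [ 572. -385.   64.] [ 549. -510.   -3.] [ 720. -362.  109.]
side tumbler 0.47 [379.9, 198.3, 3.3, 16.7] [ 317. -328.   30.] [  62. -357.   -3.] [345.  75. 333.]
side jar 0.86 [323.5, 143.1, 21.8, 38.5] [ 572. -385.   63.] [ 549. -510.   -0.] [ 720. -362.  107.]
side saucer 0.9 [154.9, 243.2, 41.7, 27.3] [559. 279.   9.] [490. 210.  -3.] [613. 345.  25.]
side pencil_box 0.83 [242.4, 305.3, 44.3, 35.9] [201. 281.  22.] [157. 245.   1.] [267. 310.  28.]
```

View pics/crop0.png

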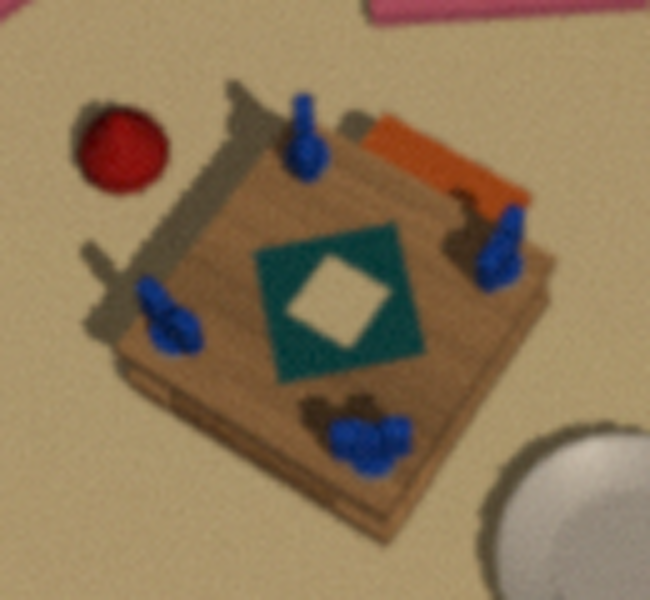

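View pics/crop1.png

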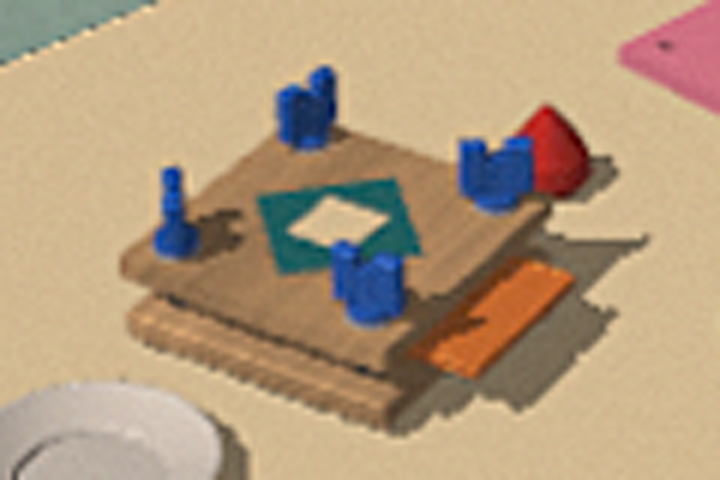

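Run:
```python
from h import *
s=ctrl.get_state(); Rt=R.from_rotvec(s["orientation"]).as_matrix(); print(np.round(Rt,3)); print(s["position"])
c=calibration("wrist"); Rm,t=cam(c); o=-Rm.T@t
print("cam in tool",np.round(Rt.T@(o-s["position"]),1)); print("cam axes in tool (cols x,y,z)"); print(np.round(Rt.T@Rm.T,3))
print("TCP pix",proj(c,s["position"]))
for n,p in dict(p=(585,118,50)).items(): print(n, np.round(Rt.T@(np.array(p)-s["position"])))
```

```text
[[ 0.91  -0.     0.415]
 [-0.415 -0.     0.91 ]
 [-0.    -1.    -0.   ]]
[280.00503989 614.18802262 231.28047578]
cam in tool [ -65.6 -142.6   -0.8]
cam axes in tool (cols x,y,z)
[[ 0.     0.965  0.263]
 [ 0.    -0.263  0.965]
 [ 1.    -0.    -0.   ]]
TCP pix [[274.54228857 264.53246705]]
p [ 483.  181. -325.]
```

Run:
```python
from h import *
for n in ("scene","side"):
    c=calibration(n); d=np.load(f"pics/{n}0_d.npy")
    P,uv=cloud(c,d,d>0)
    m=(P[:,2]>70)&(P[:,2]<600)&(P[:,0]>-100)&(P[:,0]<1100)&(abs(P[:,1])<900)
    P=P[m]; 
    H={}
    for p in P:
        k=(int(p[0]//60)*60,int(p[1]//60)*60); H.setdefault(k,[]).append(p[2])
    print(n,{k:(len(v),int(min(v)),int(max(v))) for k,v in sorted(H.items()) if len(v)>8})
```

```text
scene {(-60, 0): (80, 226, 259), (-60, 60): (548, 75, 318), (0, -120): (189, 184, 337), (0, -60): (670, 73, 435), (0, 0): (1044, 70, 477), (0, 60): (631, 70, 426), (0, 120): (136, 402, 512), (60, -60): (813, 70, 354), (60, 0): (2211, 70, 510), (60, 60): (1675, 320, 548), (60, 120): (1225, 415, 571), (60, 180): (12, 561, 571), (60, 360): (17, 250, 267), (60, 420): (48, 265, 321), (120, 60): (174, 506, 551), (120, 120): (145, 505, 570), (120, 360): (57, 248, 266), (120, 420): (1357, 248, 322), (120, 480): (370, 248, 302), (180, -660): (67, 126, 138), (180, -600): (136, 70, 136), (240, -660): (165, 126, 148), (240, -600): (550, 70, 146), (240, -420): (77, 70, 100), (240, -360): (44, 70, 101), (240, 540): (106, 244, 302), (300, -660): (63, 70, 136), (300, -600): (179, 70, 136), (300, -420): (89, 70, 103), (300, -360): (143, 70, 102), (360, 480): (11, 70, 71), (420, 420): (11, 70, 71), (480, 120): (88, 70, 92), (540, -660): (16, 114, 121), (540, -600): (96, 114, 125), (540, -540): (241, 70, 123), (540, -480): (62, 99, 106), (540, -420): (292, 70, 107), (540, 0): (52, 75, 92), (540, 60): (
[... 1101 characters left out ...]
9), (180, 540): (1534, 291, 599), (180, 600): (1970, 369, 599), (240, -660): (76, 128, 147), (240, -600): (233, 70, 147), (240, 540): (1511, 245, 599), (240, 600): (4900, 242, 599), (240, 660): (733, 244, 587), (300, -660): (10, 128, 133), (300, 600): (302, 251, 599), (300, 660): (83, 294, 349), (480, 0): (24, 70, 90), (480, 120): (81, 70, 91), (540, -600): (19, 70, 99), (540, -540): (186, 70, 123), (540, -480): (28, 70, 105), (540, -420): (229, 70, 106), (540, 0): (44, 70, 89), (540, 60): (12, 71, 88), (600, -600): (10, 114, 120), (600, -540): (127, 70, 123), (600, -420): (47, 71, 105), (600, 60): (58, 70, 90), (600, 180): (35, 71, 89), (780, 240): (72, 70, 113), (780, 300): (262, 70, 114)}
```

Emit:
apply_moves(
  deltas=[
    [[0,-0.07,0],[0.05,0,-0.031],1],
    [[0,-0.15,0],[0.1,0,-0.062],1],
    [[0,-0.22,0],[0.15,0,-0.093],1],
    [[0,-0.29,0],[0.2,0,-0.124],1],
    [[0,-0.37,0],[0.25,0,-0.155],1],
    [[0,-0.44,0],[0.3,0,-0.186],1],
    [[0,-0.51,0],[0.35,0,-0.217],1],
    [[0,-0.58,0],[0.4,0,-0.248],1],
    [[0,-0.66,0],[0.45,0,-0.279],1],
    [[0,-0.73,0],[0.498,0,-0.311],1],
  ],
  newtons=30,
)

```text
time: 2.5
position: [605.2, 123.0, 231.5]
orientation: [-1.557, -0.24, 0.239]
wrist_force: [0.7, 1.1, -0.2]
grip_width: 0.2
```

Emit:
apply_moves(
  deltas=[
    [[0,0,0],[0,0,0],1],
    [[0,0,0],[0,0,0],1],
  ],
)

```text
time: 2.75
position: [605.0, 123.3, 231.5]
orientation: [-1.557, -0.239, 0.238]
wrist_force: [0.1, 0.8, 0.3]
grip_width: 0.2
```

Run:
```python
from h import *
s=ctrl.get_state(); print(s)
print(np.round(R.from_rotvec(s["orientation"]).as_matrix(),3))
c=calibration("wrist"); im,d=get_image("wrist")
import pickle; pickle.dump((c,im,d),open("pics/w1.pkl","wb"))
cv2.imwrite("pics/w1.png",im[:,:,::-1])
for name in ("press","card","nut1","board_top"):
    for x in silhouettes("wrist",name)[:5]:
        P,_=cloud(c,d,x["pixels"]); print(name,round(x["p"],2),x["rect"],np.round(np.median(P,0),1))
```

```text
{'time': 2.75, 'joint_positions': array([-0.36544929,  0.38170808,  0.08363333,  1.70473552, -0.03662959,
        1.05613732,  1.60493289]), 'joint_vel': array([-0.02955377, -0.00490762, -0.02417694,  0.00800956, -0.00200708,
        0.00143341, -0.00046827]), 'joint_efforts': array([ 2.18319140e+00, -5.25751090e+01,  3.44711512e+00, -2.75104380e+01,
        1.88389546e-01, -1.20790856e-02,  6.29263557e-02]), 'position': array([604.97939328, 123.32052284, 231.45329902]), 'orientation': array([-1.55677869, -0.23882525,  0.23819459]), 'wrist_force': array([0.07480707, 0.7717317 , 0.25663816]), 'ft_torque': array([ 0.02493595, -0.01092333, -0.00345322]), 'grip_width': 0.18907559656543}
[[ 0.954  0.    -0.299]
 [ 0.299  0.001  0.954]
 [ 0.001 -1.     0.001]]
press 0.83 [193.3, 63.0, 153.4, 182.7] [513.9  90.2  55. ]
press 0.37 [193.8, 92.6, 33.8, 41.4] [546.5  45.4  82. ]
card 0.89 [227.4, 58.3, 88.6, 32.9] [497.   86.6  35.9]
nut1 0.97 [311.6, 88.7, 30.9, 43.5] [516.6 148.   81.6]
nut1 0.86 [189.3, 91.0, 41.8, 39.4] [546.7  45.7  82.4]
nut1 0.86 [193.9, 212.8, 39.4, 27.6] [649.9  78.2  80.1]
nut1 0.62 [307.6, 210.2, 36.7, 35.7] [617.8 180.6  80.3]
nut1 0.54 [470.0, 0.0, 58.8, 16.2] [350.6 296.5  19. ]
board_top 0.85 [0.1, 27.3, 56.4, 143.6] [ 589.9 -175.1   12. ]
board_top 0.58 [192.0, 93.3, 158.7, 149.5] [579.1 112.6  53.2]
```

View pics/w1.png

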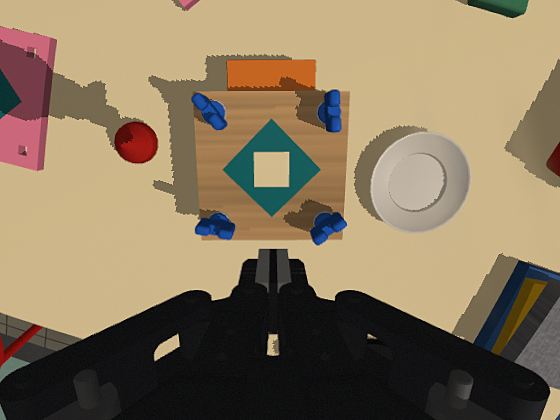

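```bash
cat > m.py <<'E'
from h import *
def nuts(c,im,d,seeds,zlo=None,verbose=True):
    hsv=cv2.cvtColor(im,cv2.COLOR_RGB2HSV)
    blue=(hsv[...,0]>105)&(hsv[...,0]<130)&(hsv[...,1]>150)&(hsv[...,2]>40)
    P,uv=cloud(c,d,blue)
    out={}
    for k,s in seeds.items():
        m=(np.hypot(P[:,0]-s[0],P[:,1]-s[1])<26)&(P[:,2]>58)
        q=P[m]; top=np.percentile(q[:,2],98)
        out[k]=(q,top)
    return out
def press_fit(c,im,d,zb=53.):
    P,uv=cloud(c,d,d>0)
    m=(abs(P[:,2]-zb)<5)&(np.hypot(P[:,0]-585,P[:,1]-115)<115)
    msk=np.zeros(d.shape,np.uint8); msk[uv[m][:,1],uv[m][:,0]]=255
    msk=cv2.morphologyEx(msk,cv2.MORPH_CLOSE,np.ones((25,25)))
    cs,_=cv2.findContours(msk,cv2.RETR_EXTERNAL,cv2.CHAIN_APPROX_NONE); k=max(cs,key=cv2.contourArea).reshape(-1,2)
    W=on_plane(c,k,zb)[:,:2]
    return cv2.minAreaRect(W.astype(np.float32)), np.median(P[m][:,2]), msk
E
python3 - <<'E'
from m import *
import pickle
c,im,d=pickle.load(open("pics/w1.pkl","rb"))
r,z,msk=press_fit(c,im,d); print(r,z); cv2.imwrite("pics/msk.png",msk)
C=np.array(r[0]); 
yaw=0.3
seeds={1:(516,148),2:(546,46),3:(650,78),4:(618,180)}
for k,(q,top) in nuts(c,im,d,seeds).items():
    t=q[q[:,2]>top-4]; 
    rr=cv2.minAreaRect(t[:,:2].astype(np.float32))
    mu=t[:,:2].mean(0); u,sv,vt=np.linalg.svd(t[:,:2]-mu,full_matrices=False)
    print(k,len(q),round(top,1),"rect",np.round(rr[0],1),np.round(rr[1],1),"mean",np.round(mu,1),"ang",round(np.arctan2(vt[0,1],vt[0,0])%np.pi,3),np.round(sv/np.sqrt(len(t)),1))
# card
x=silhouettes("wrist","card")[0]
P,_=cloud(c,d,x["pixels"]); P=P[P[:,2]>28]; rr=cv2.minAreaRect(P[:,:2].astype(np.float32)); print("card",rr,np.median(P[:,2]))
E
```

```text
((584.4649047851562, 113.99238586425781), (150.47579956054688, 150.60638427734375), 17.49920082092285) 53.191517926783895
1 705 90.6 rect [515.4 149.5] [34.3  8.9] mean [515.3 149.4] ang 0.393 [11.4  2.5]
2 677 90.0 rect [548.4  45.5] [34.9  9.6] mean [548.3  45.6] ang 0.983 [11.5  2.6]
3 665 89.9 rect [652.2  78. ] [ 9.  34.9] mean [652.1  78.3] ang 1.695 [11.4  2.3]
4 685 90.0 rect [619.7 182.9] [ 9.5 34.4] mean [619.1 182.4] ang 2.508 [11.4  2.4]
card ((496.6903991699219, 86.45211029052734), (29.81847381591797, 87.99260711669922), 17.29318618774414) 35.943943548256414
```

Run:
```python
import cv2
im=cv2.imread('pics/w1.png')[45:255,180:360]
cv2.imwrite('pics/crop2.png',cv2.resize(im,None,fx=2.8,fy=2.8,interpolation=cv2.INTER_CUBIC))
```

```text
(no output)
```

View pics/crop2.png

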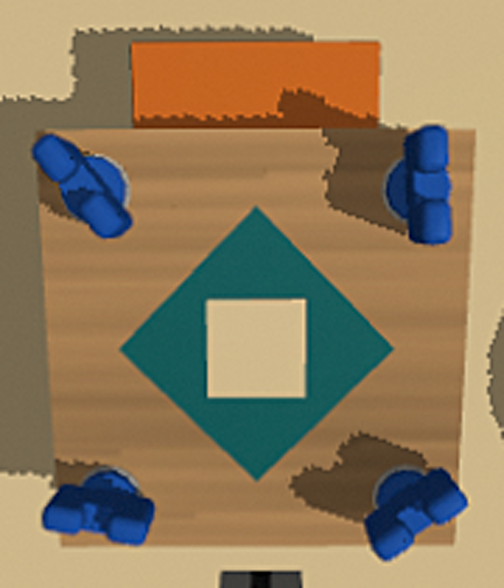

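Wrist view: press centre (584.5,114), yaw 0.304, board 150.5 mm square at z 53, nuts within 1 mm of predicted spots, orange board sticks out about 32 mm at (270,75) px. All sizes match. Next I go in front of the board with the fingers shut.

Emit:
apply_moves(
  deltas=[
    [[0,0,0],[-0.06,0,-0.001],1],
    [[0,0,0],[-0.12,0,-0.002],1],
    [[0,0,0],[-0.16,0,-0.0025],1],
    [[0,0,0],[-0.16,0.06,-0.0025],1],
    [[0,0,0],[-0.16,0.12,-0.0025],1],
    [[0,0,0],[-0.16,0.18,-0.0025],1],
    [[0,0,0],[-0.16,0.203,-0.0025],1],
    [[0,0,0],[-0.16,0.203,-0.0025],1],
  ],
)

```text
time: 4.05
position: [451.7, 73.9, 27.2]
orientation: [-1.557, -0.239, 0.244]
wrist_force: [0.2, -0.4, -0.1]
grip_width: 0.1
```

Run:
```python
from h import *
s=ctrl.get_state(); p=s["position"]
C=np.array([584.5,114]);ex=np.array([.954,.2995]);ey=np.array([-.2995,.954])
print(p,(p[:2]-C)@ex,(p[:2]-C)@ey,s["wrist_force"])
for n in ("wrist","side"):
    im,d=get_image(n); cv2.imwrite(f"pics/{n}2.png",im[:,:,::-1])
```

```text
[451.66483972  73.93195739  27.20611818] -138.72512166609613 1.5592178532709258 [ 0.18383951 -0.37518054 -0.13309202]
```

View pics/wrist2.png

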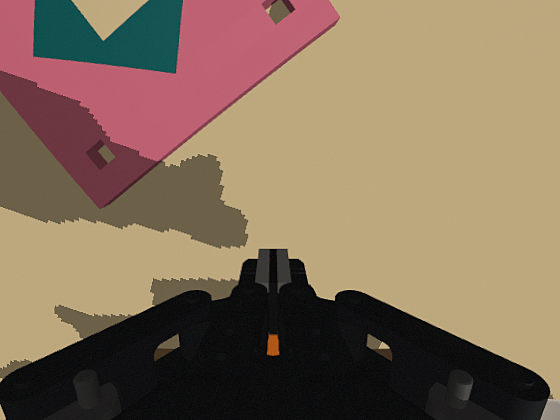

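View pics/side2.png

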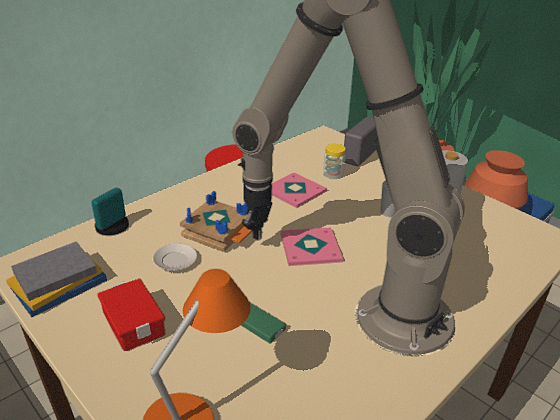

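Side view: the shut fingers at about (256,225) stand right in front of the orange board at (240,235). Pushing now.

Emit:
apply_moves(
  deltas=[
    [[0,0,0],[0.01,0,0],1],
    [[0,0,0],[0.02,0,0],1],
    [[0,0,0],[0.027,0,0],1],
    [[0,0,0],[0.033,0,0],1],
    [[0,0,0],[0.039,0,0],1],
    [[0,0,0],[0.044,0,0],1],
    [[0,0,0],[0.048,0,0],1],
    [[0,0,0],[0.05,0,0],1],
  ],
)

```text
time: 5.15
position: [501.4, 89.4, 29.3]
orientation: [-1.557, -0.242, 0.24]
wrist_force: [-2.2, -1.4, 0.9]
grip_width: 0.1
```

Emit:
apply_moves(
  deltas=[
    [[0,0,0],[0.002,0,0],1],
    [[0,0,0],[0.003,0,0],1],
    [[0,0,0],[0.003,0,0],1],
  ],
)

```text
time: 5.52
position: [502.0, 89.5, 28.8]
orientation: [-1.557, -0.238, 0.243]
wrist_force: [-6.3, -2.1, 4.2]
grip_width: 0.4
```

Emit:
apply_moves(
  deltas=[
    [[0,0,0],[0.003,0,0],1],
    [[0,0,0],[0.004,0,0],1],
    [[0,0,0],[0.004,0,0],1],
  ],
)

```text
time: 5.9
position: [502.0, 89.5, 28.1]
orientation: [-1.558, -0.232, 0.249]
wrist_force: [-10.2, -2.6, 7.0]
grip_width: 0.2
```

The stop is reached: the position holds while the force rises from 2.6 to about 10 N. Backing off and looking from above.

Emit:
apply_moves(
  deltas=[
    [[0,0,0],[-0.03,0,0],1],
    [[0,0,0],[-0.04,-0.06,0],1],
    [[0,0,0],[-0.04,-0.12,0],0],
    [[0,0,0],[0.0,-0.16,0],0],
    [[0,0,0],[0.05,-0.2,0],0],
    [[0,0,0],[0.108,-0.203,0],0],
    [[0,0,0],[0.108,-0.203,0],0],
    [[0,0,0],[0.108,-0.203,0],0],
  ],
)

```text
time: 6.9
position: [606.8, 122.4, 229.4]
orientation: [-1.558, -0.232, 0.25]
wrist_force: [-0.3, 0.4, 0.4]
grip_width: 42.5
```

```bash
cat > look.py <<'E'
from m import *
import sys,pickle
s=ctrl.get_state(); print("t",s["time"],s["position"],"grip",s["grip_width"],"j",np.round(s["joint_positions"],2)); Rt=R.from_rotvec(s["orientation"]).as_matrix(); print("psi",np.arctan2(Rt[1,0],Rt[0,0]))
c=calibration("wrist"); im,d=get_image("wrist"); pickle.dump((c,im,d),open(f"pics/{sys.argv[1]}.pkl","wb"))
cv2.imwrite(f"pics/{sys.argv[1]}.png",im[:,:,::-1])
r,z,_=press_fit(c,im,d); print(r,z)
seeds={1:(515.5,150),2:(548.5,45),3:(653.5,78),4:(620.5,183)}
for k,(q,top) in nuts(c,im,d,seeds).items():
    if len(q)<50: print(k,"few"); continue
    t=q[q[:,2]>top-4]; rr=cv2.minAreaRect(t[:,:2].astype(np.float32))
    mu=t[:,:2].mean(0); u,sv,vt=np.linalg.svd(t[:,:2]-mu,full_matrices=False)
    print(k,len(q),round(top,1),"rect",np.round(rr[0],1),np.round(rr[1],1),"ang",round(np.arctan2(vt[0,1],vt[0,0])%np.pi,3))
hsv=cv2.cvtColor(im,cv2.COLOR_RGB2HSV); o=(hsv[...,0]>5)&(hsv[...,0]<15)&(hsv[...,1]>180)
P,_=cloud(c,d,o); P=P[np.hypot(P[:,0]-500,P[:,1]-87)<70]
ex=np.array([.954,.2995]); print("orange px",len(P), np.percentile((P[:,:2]-[584.5,114])@ex,[1,50]) if len(P) else "")
E
python3 look.py w3
```

```text
t 6.9 [606.76013435 122.41085372 229.35305032] grip 42.51956311315876 j [-0.37  0.39  0.1   1.69 -0.04  1.07  1.61]
psi 0.30660389000235083
((584.4503173828125, 114.00711059570312), (149.60708618164062, 150.6085205078125), 17.54507064819336) 53.20340762213675
1 707 90.5 rect [515.8 149.4] [34.3  8.9] ang 0.388
2 671 90.0 rect [548.4  45.5] [34.7  9.6] ang 0.982
3 673 89.9 rect [652.6  78.2] [ 8.6 35.1] ang 1.691
4 686 90.1 rect [619.6 182.7] [ 9.  34.3] ang 2.506
orange px 0
```

View pics/w3.png

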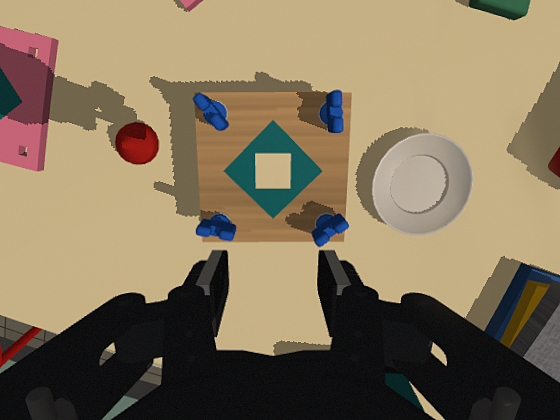

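The view confirms it: no orange shows at the near edge, top of the board at (275,95), and the nuts are unmoved. Now a helper that works out the moves.

```bash
cat > go.py <<'E'
from h import *
import sys
x,y,z,psi=map(float,sys.argv[1:5])
s=ctrl.get_state(); Rt=R.from_rotvec(s["orientation"]).as_matrix()
Rg=np.array([[np.cos(psi),0,-np.sin(psi)],[np.sin(psi),0,np.cos(psi)],[0,-1,0]])
print("turn",np.round(R.from_matrix(Rt.T@Rg).as_rotvec(),3),"shift m",np.round(Rt.T@(np.array([x,y,z])-s["position"])/1000,4))
print("psi now",np.arctan2(Rt[1,0],Rt[0,0]),"F",np.round(s["wrist_force"],1),"T",np.round(s["ft_torque"],3),"j7",s["joint_positions"][6],"grip",s["grip_width"],"pos",np.round(s["position"],1),"t",s["time"])
E
python3 go.py 515.5 150 110 0.39;python3 go.py 515.5 150 67 0.39
```

```text
turn [-0.001 -0.084 -0.012] shift m [-0.0767  0.1204  0.0539]
psi now 0.30635799047255896 F [-0.7 -0.8  0.5] T [-0.01   0.019  0.016] j7 1.6149447714433476 grip 43.03893182938713 pos [606.3 122.1 229.5] t 6.95
turn [-0.001 -0.084 -0.012] shift m [-0.0762  0.1634  0.0539]
psi now 0.30635799047255896 F [-0.7 -0.8  0.5] T [-0.01   0.019  0.016] j7 1.6149447714433476 grip 43.03893182938713 pos [606.3 122.1 229.5] t 6.95
```

Emit:
apply_moves(
  deltas=[
    [[0,-0.04,-0.006],[-0.04,0.03,0.028],0],
    [[0,-0.084,-0.012],[-0.0765,0.08,0.054],0],
    [[0,-0.084,-0.012],[-0.0765,0.11,0.054],0],
    [[0,-0.084,-0.012],[-0.0763,0.12,0.054],0],
    [[0,-0.084,-0.012],[-0.0763,0.12,0.054],0],
  ],
)

```text
time: 7.58
position: [516.3, 149.8, 110.8]
orientation: [-1.548, -0.306, 0.305]
wrist_force: [-0.3, -0.1, 0.5]
grip_width: 42.7
```

```bash
python3 go.py 515.5 150 67 0.39
python3 - <<'E'
from h import *
im,d=get_image("wrist"); cv2.imwrite("pics/w4.png",im[:,:,::-1])
im,d=get_image("side"); cv2.imwrite("pics/s4.png",cv2.resize(im[150:290,150:330,::-1],None,fx=4,fy=4))
E
```

```text
turn [-0.001 -0.     0.001] shift m [-0.0007  0.0438  0.0005]
psi now 0.3895624000175458 F [-0.3 -0.1  0.5] T [-0.009 -0.074  0.022] j7 1.5865016792726943 grip 42.690013446255584 pos [516.3 149.8 110.8] t 7.575
```

View pics/w4.png

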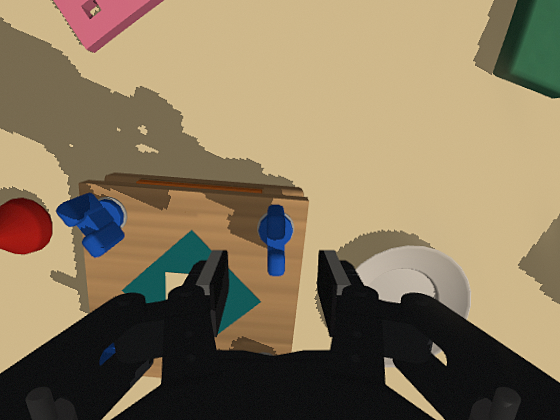

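View pics/s4.png

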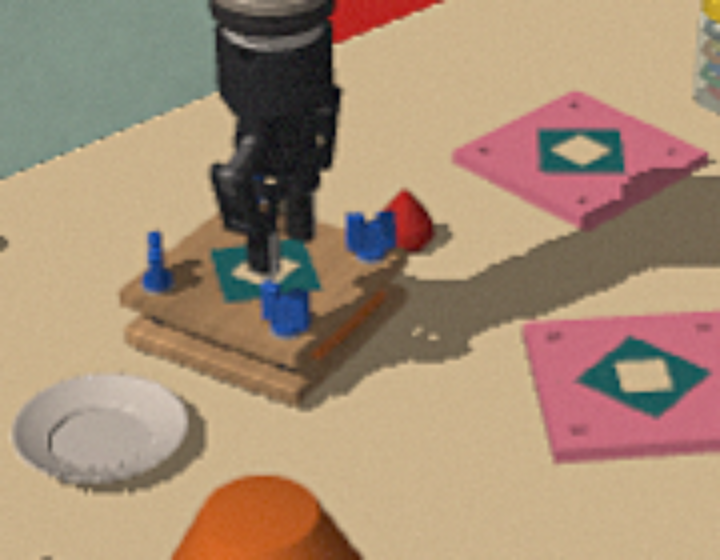

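Wrist view: nut 1's wing at (276,240) lies centred between the pads and in line with them. Descending and gripping.

Emit:
apply_moves(
  deltas=[
    [[0,0,0],[-0.0005,0.025,0.0003],0],
    [[0,0,0],[-0.0005,0.044,0.0003],0],
    [[0,0,0],[-0.0005,0.044,0.0003],0],
    [[0,0,0],[-0.0005,0.044,0.0003],1],
    [[0,0,0],[-0.0005,0.044,0.0003],1],
    [[0,0,0],[-0.0005,0.044,0.0003],1],
    [[0,0,0],[-0.0005,0.044,0.0003],1],
  ],
  newtons=40,
)

```text
time: 8.55
position: [517.5, 151.7, 69.0]
orientation: [-1.546, -0.31, 0.302]
wrist_force: [-2.3, 3.6, 6.1]
grip_width: 8.8
```

```bash
python3 go.py 515.5 150 65 -1.3
```

```text
turn [-0.006  1.69   0.002] shift m [-0.0025  0.004  -0.0009]
psi now 0.39024852638712454 F [-2.3  3.6  6.1] T [0.583 0.455 0.039] j7 1.5887082509474881 grip 8.78561394208155 pos [517.5 151.7  69. ] t 8.55
```

Emit:
apply_moves(
  deltas=[
    [[0,0.15,0],[0,0.0005,0],1],
    [[0,0.3,0],[0,0.0008,0],1],
    [[0,0.45,0],[0,0.001,0],1],
    [[0,0.6,0],[0,0.0013,0],1],
    [[0,0.75,0],[0,0.0016,0],1],
    [[0,0.9,0],[0,0.0019,0],1],
    [[0,1.05,0],[0,0.0022,0],1],
    [[0,1.2,0],[0,0.0025,0],1],
    [[0,1.35,0],[0,0.0028,0],1],
    [[0,1.5,0],[0,0.003,0],1],
  ],
)

```text
time: 9.8
position: [516.1, 148.6, 66.5]
orientation: [-1.389, 0.868, -0.868]
wrist_force: [-5.4, -7.2, 10.7]
grip_width: 8.8
```

```bash
python3 go.py 517.5 151.7 65 -2.0
python3 - <<'E'
from h import *
im,d=get_image("wrist"); cv2.imwrite("pics/w5.png",im[:,:,::-1])
im,d=get_image("side"); cv2.imwrite("pics/s5.png",cv2.resize(im[150:290,150:330,::-1],None,fx=4,fy=4))
E
```

```text
turn [-0.001  0.884 -0.001] shift m [-0.0021  0.0015  0.0026]
psi now -1.1164417103037143 F [-5.4 -7.2 10.7] T [-1.815  1.528  0.065] j7 0.375429940564092 grip 8.777232459343294 pos [516.1 148.6  66.5] t 9.8
```

View pics/w5.png

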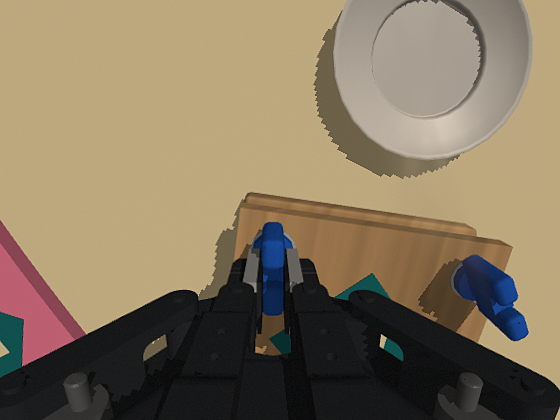

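View pics/s5.png

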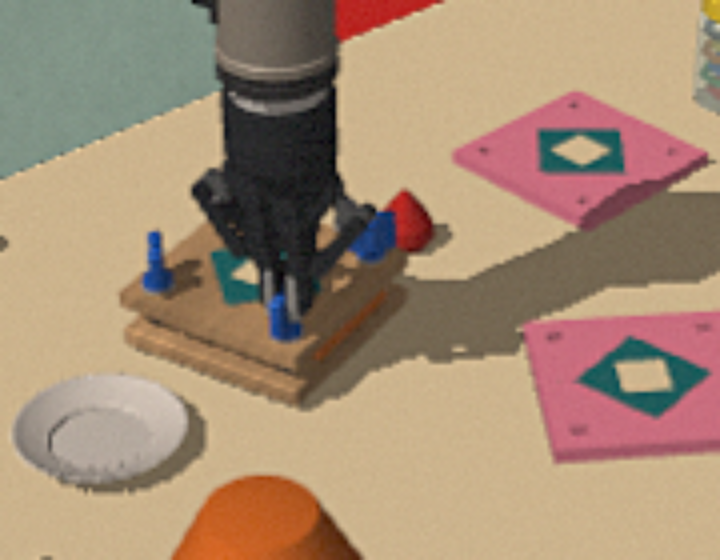

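Wrist view: the pads at (250–295,270) hold nut 1's wing and it turns with them; the torque is 0.065 N m, just friction. Carrying on.

Emit:
apply_moves(
  deltas=[
    [[0,0.15,0],[-0.001,0.0,0],1],
    [[0,0.3,0],[-0.002,0.0003,0],1],
    [[0,0.45,0],[-0.002,0.0006,0],1],
    [[0,0.6,0],[-0.002,0.0009,0],1],
    [[0,0.75,0],[-0.002,0.0012,0],1],
    [[0,0.85,0],[-0.002,0.0013,0],1],
  ],
)

```text
time: 10.65
position: [513.8, 148.6, 65.4]
orientation: [-0.996, 1.498, -1.497]
wrist_force: [-4.3, -3.5, 5.6]
grip_width: 9.0
```

```bash
python3 go.py 515.2 150.8 64 -2.5
```

```text
turn [0.001 0.53  0.002] shift m [-0.0026  0.0013  0.0005]
psi now -1.9697997140643182 F [-4.3 -3.5  5.6] T [-0.962  1.168  0.05 ] j7 -0.29475980629145065 grip 8.963495724765165 pos [513.8 148.6  65.4] t 10.65
```

Turned 2.36 rad so far with no stop. Small steps now.

Emit:
apply_moves(
  deltas=[
    [[0,0.1,0],[-0.001,0.0002,0],1],
    [[0,0.2,0],[-0.001,0.0004,0],1],
    [[0,0.2,0],[-0.001,0.0004,0],1],
  ],
)

```text
time: 11.02
position: [513.3, 148.9, 65.1]
orientation: [-0.868, 1.637, -1.635]
wrist_force: [-3.9, -1.0, 3.7]
grip_width: 9.0
```

```bash
python3 go.py 515.2 150.8 64 -2.5
```

```text
turn [0.002 0.331 0.004] shift m [-0.0026  0.0011  0.0005]
psi now -2.1692238241508264 F [-3.9 -1.   3.7] T [-0.466  0.917 -0.091] j7 -0.4503612951065379 grip 8.978888878493045 pos [513.3 148.9  65.1] t 11.025
```

Emit:
apply_moves(
  deltas=[
    [[0,0.1,0],[-0.001,0.0002,0],1],
    [[0,0.15,0],[-0.001,0.0002,0],1],
    [[0,0.15,0],[-0.001,0.0002,0],1],
  ],
)

```text
time: 11.4
position: [513.0, 149.1, 64.9]
orientation: [-0.764, 1.737, -1.736]
wrist_force: [-4.8, -2.4, 4.5]
grip_width: 9.0
```

```bash
python3 go.py 515.2 150.8 64 -2.5
python3 - <<'E'
from h import *
im,d=get_image("wrist"); cv2.imwrite("pics/w6.png",im[:,:,::-1])
E
```

```text
turn [0.002 0.183 0.005] shift m [-0.0027  0.0008  0.0004]
psi now -2.317478761599487 F [-4.8 -2.4  4.5] T [-0.541  1.156 -0.092] j7 -0.5663150242523511 grip 9.046747602199595 pos [513.  149.1  64.9] t 11.4
```

View pics/w6.png

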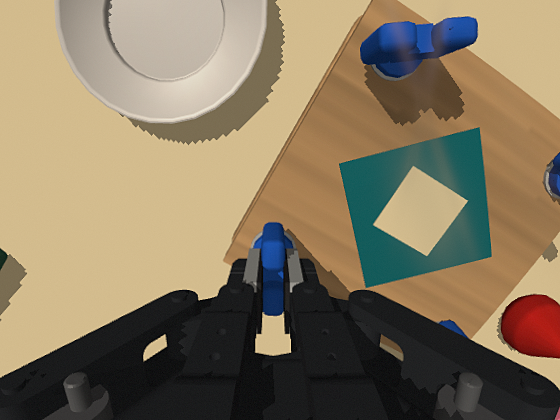

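Emit:
apply_moves(
  deltas=[
    [[0,0.1,0],[-0.001,0.0002,0],1],
    [[0,0.12,0],[-0.001,0.0002,0],1],
    [[0,0.12,0],[-0.001,0.0002,0],1],
  ],
)

```text
time: 11.82
position: [512.8, 149.4, 64.7]
orientation: [-0.676, 1.815, -1.813]
wrist_force: [-5.2, -1.3, 5.6]
grip_width: 8.5
```

```bash
python3 go.py 515.2 150.8 64 -2.5; python3 -c "
from h import *
print(ctrl.get_state()['joint_efforts'])"
```

```text
turn [0.003 0.065 0.007] shift m [-0.0027  0.0006  0.0005]
psi now -2.434959873055449 F [-5.2 -1.3  5.6] T [-0.473  1.163  0.037] j7 -0.6581120291372642 grip 8.542338389698397 pos [512.8 149.4  64.7] t 11.825
[ -0.54259663 -44.42326784  11.64594054 -19.28799033  -0.71287494
  -1.47532839  -0.06505106]
```

Emit:
apply_moves(
  deltas=[
    [[0,0.08,0],[-0.001,0.0002,0],1],
    [[0,0.1,0],[-0.001,0.0002,0],1],
    [[0,0.1,0],[-0.001,0.0002,0],1],
  ],
)

```text
time: 12.2
position: [512.7, 149.6, 64.5]
orientation: [-0.599, 1.878, -1.876]
wrist_force: [-5.9, -1.5, 5.6]
grip_width: 8.6
```

```bash
python3 go.py 515.2 150.8 64 -2.5
python3 - <<'E'
from h import *
im,d=get_image("wrist"); cv2.imwrite("pics/w7.png",im[:,:,::-1])
cv2.imwrite("pics/w7c.png",cv2.resize(im[200:360,180:370,::-1],None,fx=4,fy=4))
E
```

```text
turn [ 0.004 -0.033  0.009] shift m [-0.0027  0.0005  0.0004]
psi now -2.5327110185736315 F [-5.9 -1.5  5.6] T [-0.446  1.22  -0.047] j7 -0.7345767685654905 grip 8.565386115141795 pos [512.7 149.6  64.5] t 12.2
```

View pics/w7c.png

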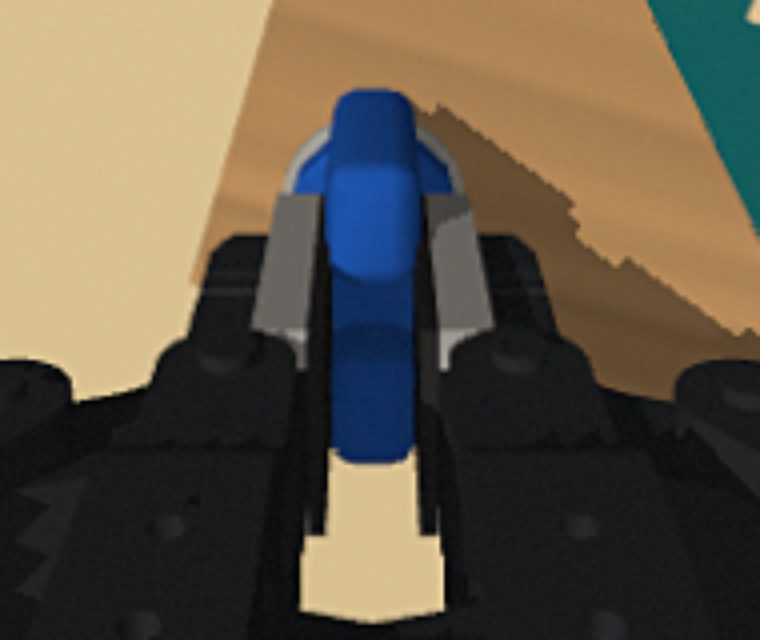

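Emit:
apply_moves(
  deltas=[
    [[0,0.06,0],[-0.001,0.0001,0],1],
    [[0,0.1,0],[-0.001,0.0001,0],1],
    [[0,0.1,0],[-0.001,0.0001,0],1],
  ],
)

```text
time: 12.62
position: [512.7, 149.7, 64.4]
orientation: [-0.521, 1.937, -1.937]
wrist_force: [-5.8, -3.5, 5.6]
grip_width: 8.9
```

```bash
python3 go.py 515.2 150.8 64 -2.5
python3 - <<'E'
from h import *
im,d=get_image("wrist"); cv2.imwrite("pics/w8.png",im[:,:,::-1])
cv2.imwrite("pics/w8c.png",cv2.resize(im[200:360,180:370,::-1],None,fx=4,fy=4))
E
```

```text
turn [ 0.004 -0.127  0.011] shift m [-0.0027  0.0004  0.0003]
psi now -2.6270047310665574 F [-5.8 -3.5  5.6] T [-0.57   1.206  1.124] j7 -0.809330410752713 grip 8.883056938715278 pos [512.7 149.7  64.4] t 12.625
```

View pics/w8c.png

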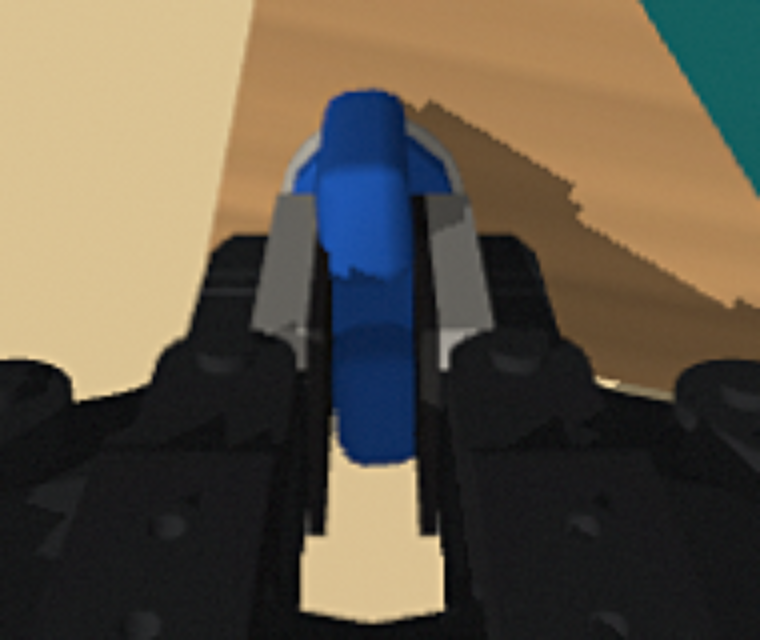

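The torque jumps to 1.1 N m and the wing starts to tilt between the pads, so nut 1 is at its stop. Releasing and lifting.

Emit:
apply_moves(
  deltas=[
    [[0,-0.05,0],[0,0,0],0],
    [[0,-0.05,0],[0,0,0],0],
    [[0,-0.05,0],[0,0,0],0],
    [[0,-0.05,0],[0,-0.04,0],0],
    [[0,-0.05,0],[0,-0.1,0],0],
    [[0,-0.05,0],[0,-0.1,0],0],
  ],
)

```text
time: 13.42
position: [516.9, 150.6, 168.2]
orientation: [-0.556, 1.904, -1.901]
wrist_force: [1.2, -0.6, -0.3]
grip_width: 42.8
```

```bash
python3 go.py 653 78 164 -1.45
```

```text
turn [ 0.004 -1.127  0.002] shift m [-0.0762  0.0036  0.1342]
psi now -2.5768707928632297 F [ 1.2 -0.6 -0.3] T [0.067 0.009 0.006] j7 -0.8941936731627046 grip 42.79470958953153 pos [516.9 150.6 168.2] t 13.425
```

Emit:
apply_moves(
  deltas=[
    [[0,-0.17,0],[-0.012,0,0.022],0],
    [[0,-0.34,0],[-0.024,0,0.044],0],
    [[0,-0.51,0],[-0.036,0,0.066],0],
    [[0,-0.68,0],[-0.048,0,0.09],0],
    [[0,-0.85,0],[-0.06,0,0.11],0],
    [[0,-1.02,0],[-0.07,0,0.125],0],
    [[0,-1.127,0],[-0.0762,0.002,0.1342],0],
    [[0,-1.127,0],[-0.0762,0.003,0.1342],0],
  ],
)

```text
time: 14.42
position: [653.1, 77.3, 163.6]
orientation: [-1.266, 1.125, -1.119]
wrist_force: [-0.2, -0.5, 0.3]
grip_width: 42.5
```

```bash
python3 look.py w9; python3 go.py 653 78 67 -1.45
```

```text
t 14.425 [653.0530487  77.2917721 163.5944407] grip 42.4974659697979 j [-0.63  0.58  0.61  1.69 -0.39  1.    0.23]
psi -1.452015735400615
((585.1724853515625, 114.09426879882812), (148.28330993652344, 149.74815368652344), 17.542686462402344) 51.062625073170636
1 1274 85.8 rect [516.1 149.5] [35.4 10. ] ang 0.607
2 935 89.8 rect [549.3  46.1] [34.5 10. ] ang 0.975
3 882 89.8 rect [653.   78.7] [ 9.9 34.8] ang 1.698
4 1203 90.1 rect [620.5 182.8] [10.3 35.2] ang 2.522
turn [ 0.006 -0.003 -0.001] shift m [-0.      0.0965  0.0011]
psi now -1.4527031962541292 F [-1.2 -0.5  0.8] T [ 0.001 -0.051  0.005] j7 0.23047962534286812 grip 42.71683349157529 pos [652.5  77.8 163.5] t 14.475Traceback (most recent call last):
  File "look.py", line 14, in <module>
    P,_=cloud(c,d,o); P=P[np.hypot(P[:,0]-500,P[:,1]-87)<70]
        ~~~~~^^^^^^^
  File "h.py", line 16, in cloud
    p=rays(c,np.c_[u,v])*depth[v,u][:,None]
      ~~~~^^^^^^^^^^^^^^
  File "h.py", line 9, in rays
    n=cv2.undistortPoints(uv,c["mtx"],dist(c)).reshape(-1,2)
      ~~~~~~~~~~~~~~~~~~~^^^^^^^^^^^^^^^^^^^^^
cv2.error: OpenCV(4.12.0) /io/opencv/modules/calib3d/src/undistort.dispatch.cpp:347: error: (-215:Assertion failed) CV_IS_MAT(_src) && CV_IS_MAT(_dst) && (_src->rows == 1 || _src->cols == 1) && (_dst->rows == 1 || _dst->cols == 1) && _src->cols + _src->rows - 1 == _dst->rows + _dst->cols - 1 && (CV_MAT_TYPE(_src->type) == CV_32FC2 || CV_MAT_TYPE(_src->type) == CV_64FC2) && (CV_MAT_TYPE(_dst->type) == CV_32FC2 || CV_MAT_TYPE(_dst->type) == CV_64FC2) in function 'cvUndistortPointsInternal'
```

View pics/w9.png

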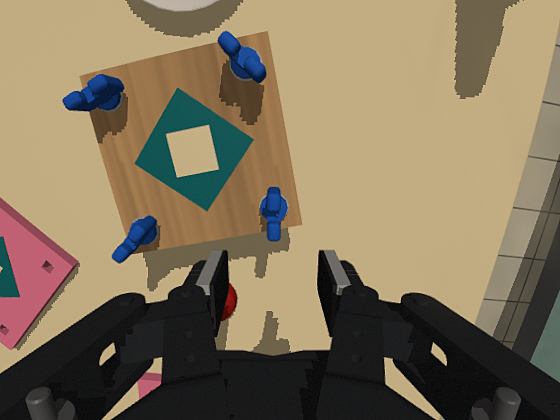

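Nut 1 now lies at 0.607 rad and its top at 85.8 mm, i.e. 2.92 rad turned and sunk 4.7 mm. Nut 3 at (273,212) px is centred in the jaws.

Emit:
apply_moves(
  deltas=[
    [[0,0,0],[-0.0005,0.05,0.0005],0],
    [[0.006,0,0],[-0.0005,0.09,0.0005],0],
    [[0.006,0,0],[-0.0005,0.097,0.0005],0],
    [[0.006,0,0],[-0.0005,0.097,0.0005],0],
    [[0.006,0,0],[-0.0005,0.097,0.0005],1],
    [[0.006,0,0],[-0.0005,0.097,0.0005],1],
    [[0.006,0,0],[-0.0005,0.097,0.0005],1],
    [[0.006,0,0],[-0.0005,0.097,0.0005],1],
  ],
)

```text
time: 15.48
position: [653.2, 78.5, 68.2]
orientation: [-1.26, 1.121, -1.122]
wrist_force: [-1.4, 0.3, 5.9]
grip_width: 8.9
```

```bash
python3 go.py 653 78 67 -3
```

```text
turn [-1.000e-03  1.547e+00 -3.000e-03] shift m [ 0.0005  0.0012 -0.0002]
psi now -1.4527683052322045 F [-1.4  0.3  5.9] T [0.048 0.437 0.024] j7 0.2895944625859151 grip 8.944625020190744 pos [653.2  78.5  68.2] t 15.475
```

Emit:
apply_moves(
  deltas=[
    [[0,0.15,0],[0,0.0002,0],1],
    [[0,0.3,0],[0,0.0005,0],1],
    [[0,0.45,0],[0,0.0008,0],1],
    [[0,0.6,0],[0,0.001,0],1],
    [[0,0.75,0],[0,0.0013,0],1],
    [[0,0.9,0],[0,0.0015,0],1],
    [[0,1.05,0],[0,0.0018,0],1],
    [[0,1.2,0],[0,0.002,0],1],
    [[0,1.35,0],[0,0.0023,0],1],
    [[0,1.5,0],[0,0.0025,0],1],
  ],
)

```text
time: 16.73
position: [652.3, 79.0, 66.0]
orientation: [-0.196, 2.128, -2.121]
wrist_force: [-3.3, 0.7, 2.1]
grip_width: 9.0
```

```bash
python3 go.py 653.2 78.5 65 -3.9
python3 - <<'E'
from h import *
im,d=get_image("wrist"); cv2.imwrite("pics/w10.png",im[:,:,::-1])
im,d=get_image("scene"); cv2.imwrite("pics/sc10.png",im[:,:,::-1]); print(np.round(ctrl.get_state()["joint_positions"],2))
E
```

```text
turn [0.003 0.943 0.001] shift m [-0.0008  0.001   0.0007]
psi now -2.9573112039816567 F [-3.3  0.7  2.1] T [0.054 0.866 0.04 ] j7 -0.9407053049893193 grip 8.983821574369687 pos [652.3  79.   66. ] t 16.725
[-0.8   0.84  0.91  1.77 -0.81  0.95 -0.94]
```

View pics/w10.png

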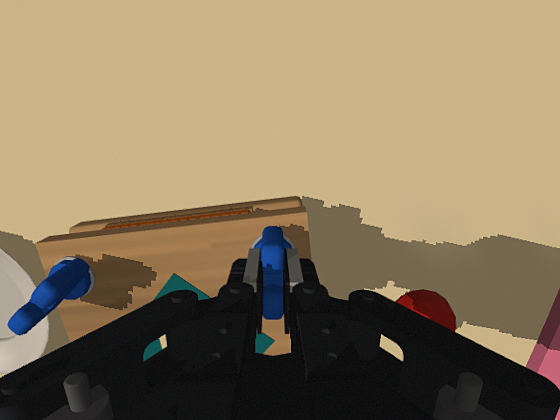

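View pics/sc10.png

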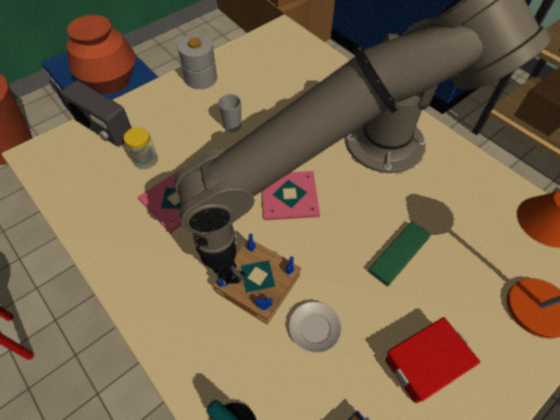

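The nut turns with the pads at (273,270); the elbow swings out but stays high. Continuing in stages and watching the joints.

Emit:
apply_moves(
  deltas=[
    [[0,0.15,0],[-0.0004,0.0002,0.0005],1],
    [[0,0.3,0],[-0.0008,0.0005,0.0007],1],
    [[0,0.45,0],[-0.0008,0.0008,0.0007],1],
    [[0,0.6,0],[-0.0008,0.001,0.0007],1],
    [[0,0.7,0],[-0.0008,0.0012,0.0007],1],
    [[0,0.8,0],[-0.0008,0.0013,0.0007],1],
  ],
)

```text
time: 17.58
position: [652.4, 79.6, 64.6]
orientation: [-0.587, -1.875, 1.868]
wrist_force: [-5.8, 1.6, 2.9]
grip_width: 9.1
```

```bash
python3 go.py 653.2 78.5 64 -4.1; python3 -c "
from h import *
print(np.round(ctrl.get_state()['joint_positions'],2))"
```

```text
turn [0.002 0.348 0.005] shift m [-0.0013  0.0006  0.0004]
psi now 2.5308406934972707 F [-5.8  1.6  2.9] T [0.395 1.073 0.041] j7 -1.6197158804763927 grip 9.071389933500635 pos [652.4  79.6  64.6] t 17.575
[-0.88  0.95  1.07  1.77 -0.96  1.06 -1.62]
```

Emit:
apply_moves(
  deltas=[
    [[0,0.1,0],[-0.0005,0.0002,0.0004],1],
    [[0,0.2,0],[-0.0005,0.0003,0.0004],1],
    [[0,0.2,0],[-0.0005,0.0003,0.0004],1],
  ],
)

```text
time: 17.95
position: [652.4, 79.7, 64.4]
orientation: [-0.74, -1.748, 1.741]
wrist_force: [-2.4, 2.4, 2.6]
grip_width: 9.0
```

```bash
python3 go.py 653.2 78.5 64 -4.1
```

```text
turn [0.001 0.152 0.006] shift m [-0.0014  0.0004  0.0003]
psi now 2.334848254032768 F [-2.4  2.4  2.6] T [ 0.424  0.637 -0.066] j7 -1.7913819908014945 grip 9.023066473610925 pos [652.4  79.7  64.4] t 17.95
```

Emit:
apply_moves(
  deltas=[
    [[0,0.1,0],[-0.0003,0.0002,0.0],1],
    [[0,0.14,0],[-0.0003,0.0002,0.0],1],
    [[0,0.14,0],[-0.0003,0.0002,0.0],1],
  ],
)

```text
time: 18.32
position: [652.5, 79.9, 64.3]
orientation: [-0.837, -1.657, 1.65]
wrist_force: [-3.5, 0.7, 3.9]
grip_width: 9.1
```

```bash
python3 go.py 653.2 78.5 64 -4.1
```

```text
turn [0.001 0.016 0.006] shift m [-0.0016  0.0003  0.0003]
psi now 2.199350083260677 F [-3.5  0.7  3.9] T [0.268 0.807 1.258] j7 -1.911953178918371 grip 9.050688325167817 pos [652.5  79.9  64.3] t 18.325
```

The torque is 1.26 N m, so nut 3 is at its stop. Releasing.

Emit:
apply_moves(
  deltas=[
    [[0,-0.05,0],[0,0,0],0],
    [[0,-0.05,0],[0,0,0],0],
    [[0,-0.05,0],[0,0,0],0],
    [[0,-0.1,0],[0,-0.04,0],0],
    [[0,-0.27,0],[0,-0.1,0],0],
    [[0,-0.44,0],[0,-0.1,0],0],
    [[0,-0.61,0],[0,-0.1,0],0],
    [[0,-0.78,0],[0,-0.1,0],0],
    [[0,-0.95,0],[0,-0.1,0],0],
    [[0,-1.1,0],[0,-0.1,0],0],
  ],
)

```text
time: 19.58
position: [652.9, 79.1, 164.4]
orientation: [-0.176, 2.144, -2.132]
wrist_force: [-0.1, -0.4, -0.7]
grip_width: 42.5
```

```bash
sed -i 's/^P,_=cloud(c,d,o); P=/if not o.any(): print("no orange"); sys.exit()\nP,_=cloud(c,d,o); P=/' look.py; python3 look.py w11; python3 go.py 620.5 183 165 -0.62
```

```text
t 19.575 [652.92796345  79.10241839 164.35740226] grip 42.5035753386367 j [-0.86  0.74  1.01  1.71 -0.7   1.1  -1.04]
psi -2.979732048027472
((586.732177734375, 113.88042449951172), (148.18634033203125, 147.9313507080078), 17.758710861206055) 49.150916669237375
turn [ 0.004 -2.355 -0.007] shift m [ 0.0147  0.0003 -0.1081]
psi now -2.9745824233669356 F [ 0.  -0.9  0.9] T [-0.054 -0.003  0.034] j7 -1.0320550968429334 grip 42.22367030838789 pos [653.   78.9 164.6] t 19.625Traceback (most recent call last):
  File "look.py", line 8, in <module>
    for k,(q,top) in nuts(c,im,d,seeds).items():
                     ~~~~^^^^^^^^^^^^^^
  File "m.py", line 9, in nuts
    q=P[m]; top=np.percentile(q[:,2],98)
                ~~~~~~~~~~~~~^^^^^^^^^^^
    return _quantile_unchecked(
        a, q, axis, out, overwrite_input, method, keepdims, weights)
    return _ureduce(a,
                    func=_quantile_ureduce_func,
    ...<5 lines>...
                    overwrite_input=overwrite_input,
                    method=method)
    r = func(a, **kwargs)
    result = _quantile(arr,
                       quantiles=q,
    ...<2 lines>...
                       out=out,
                       weights=wgt)
    slices_having_nans = np.isnan(arr[-1, ...])
                                  ~~~^^^^^^^^^
IndexError: index -1 is out of bounds for axis 0 with size 0
```

Emit:
apply_moves(
  deltas=[
    [[0,-0.17,0],[0.001,0,-0.01],0],
    [[0,-0.34,0],[0.002,0,-0.02],0],
    [[0,-0.51,0],[0.003,0,-0.03],0],
    [[0,-0.68,0],[0.004,0,-0.04],0],
    [[0,-0.85,0],[0.006,0,-0.05],0],
    [[0,-1.02,0],[0.008,0,-0.06],0],
    [[0,-1.19,0],[0.01,0,-0.07],0],
    [[0,-1.36,0],[0.012,0,-0.085],0],
    [[0,-1.53,0],[0.014,0,-0.1],0],
    [[0,-1.7,0],[0.0147,0,-0.108],0],
  ],
)

```text
time: 20.88
position: [620.3, 183.7, 165.1]
orientation: [-1.333, 0.99, -0.981]
wrist_force: [0.6, 0.2, 0.8]
grip_width: 43.1
```

Emit:
apply_moves(
  deltas=[
    [[0,-0.17,0],[0,0,0],0],
    [[0,-0.34,0],[0,0,0],0],
    [[0,-0.51,0],[0,0,0],0],
    [[0,-0.66,0],[0,0,0],0],
    [[0,-0.66,0],[0,0,0],0],
  ],
)

```text
time: 21.5
position: [620.4, 183.1, 165.0]
orientation: [-1.511, 0.486, -0.478]
wrist_force: [0.0, -0.0, -1.0]
grip_width: 43.0
```

```bash
sed -i 's/q=P\[m\]; top=np.percentile(q\[:,2\],98)/q=P[m]; top=np.percentile(q[:,2],98) if len(q) else 0/' m.py; python3 look.py w12; python3 go.py 620.5 183 66.5 -0.62
```

```text
t 21.5 [620.35145447 183.08752432 164.95704852] grip 42.98078003360355 j [-0.68  0.52  0.43  1.71 -0.26  0.96  0.8 ]
psi -0.6158904142711416
((584.3905029296875, 115.58477783203125), (148.34323120117188, 148.72128295898438), 17.52168846130371) 49.30430796264092
1 932 86.0 rect [515.6 150.1] [35.4 10.1] ang 0.606
2 1141 89.9 rect [548.6  46.2] [35.1  9.2] ang 0.98
3 few
4 877 90.2 rect [619.4 183.3] [ 9.9 34.5] ang 2.526
orange px 0 
turn [-0.003  0.003 -0.006] shift m [ 0.0008  0.0984 -0.0004]
psi now -0.6170458243532315 F [-0.4 -0.1  0.1] T [-0.068 -0.013 -0.018] j7 0.7955091921623 grip 42.66544744330883 pos [620.3 183.2 164.9] t 21.55
```

View pics/w12.png

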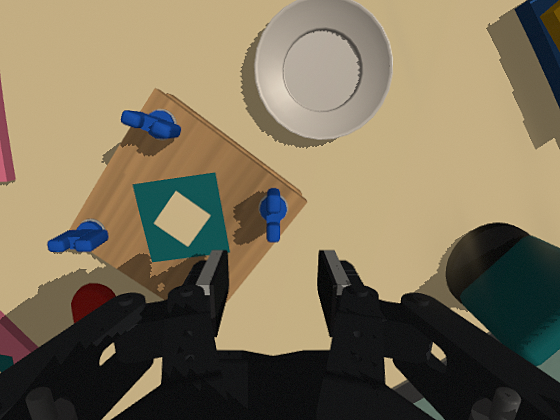

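Run:
```python
from m import *
for n in ("scene","side"):
    c=calibration(n); im,d=get_image(n)
    cv2.imwrite(f"pics/{n}13.png",cv2.resize(im[150:340,150:330,::-1],None,fx=3,fy=3,interpolation=cv2.INTER_CUBIC))
    hsv=cv2.cvtColor(im,cv2.COLOR_RGB2HSV); blue=(hsv[...,0]>105)&(hsv[...,0]<130)&(hsv[...,1]>150)
    P,_=cloud(c,d,blue)
    for k,s in {1:(515.5,153),2:(548.5,49),3:(655,82),4:(622,187)}.items():
        q=P[(np.hypot(P[:,0]-s[0],P[:,1]-s[1])<26)&(P[:,2]>56)&(P[:,2]<97)]
        if len(q)>10:
            top=np.percentile(q[:,2],96); t=q[q[:,2]>top-7][:,:2]; _,_,vt=np.linalg.svd(t-t.mean(0)); print(n,k,len(q),np.round(top,1),np.arctan2(vt[0,1],vt[0,0])%np.pi)
```

```text
scene 1 72 86.7 0.5500823167259007
scene 3 110 87.8 2.3152202509340056
scene 4 113 90.2 2.5328311244812807
side 1 106 83.8 0.6336826775429287
side 2 106 87.9 1.0479303074542217
side 3 43 83.9 2.3354095226716747
side 4 48 91.1 2.5053831042945074
```

View pics/side13.png

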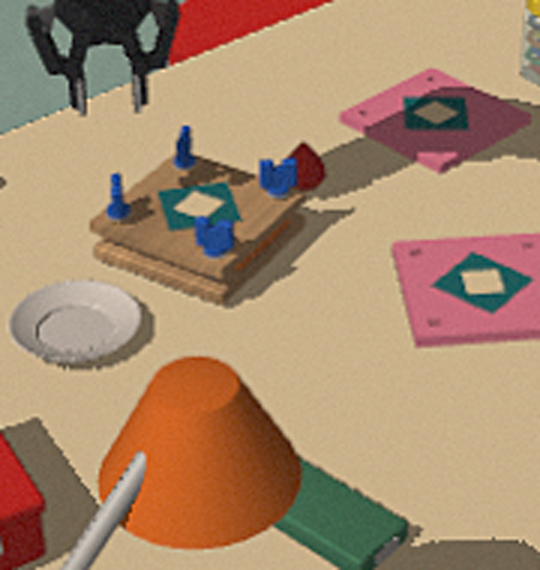

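Nut 3's top stands level with nut 1's (83.9 vs 83.8 mm in the side view), so it is tight too. Side view: nut 4 at (117,195) of the crop is still up. Nut 4 at (273,213) in the wrist view is centred in the jaws.

Emit:
apply_moves(
  deltas=[
    [[0,0,0],[-0.0003,0.05,0],0],
    [[-0.003,0.003,-0.006],[-0.0003,0.09,0],0],
    [[-0.003,0.003,-0.006],[-0.0003,0.098,0],0],
    [[-0.003,0.003,-0.006],[-0.0003,0.098,0],0],
    [[-0.003,0.003,-0.006],[-0.0003,0.098,0],1],
    [[-0.003,0.003,-0.006],[-0.0003,0.098,0],1],
    [[-0.003,0.003,-0.006],[-0.0003,0.098,0],1],
    [[-0.003,0.003,-0.006],[-0.0003,0.098,0],1],
  ],
)

```text
time: 22.65
position: [620.5, 183.8, 68.7]
orientation: [-1.515, 0.484, -0.486]
wrist_force: [-2.3, -1.8, 5.7]
grip_width: 9.0
```

```bash
python3 go.py 620.3 183.3 66.5 -0.62
```

```text
turn [-0.002  0.001  0.001] shift m [ 0.0001  0.0022 -0.0006]
psi now -0.6194454868710544 F [-2.3 -1.8  5.7] T [-0.265  0.4   -0.045] j7 0.833594697627537 grip 8.97917644825151 pos [620.5 183.8  68.7] t 22.65
```

Emit:
apply_moves(
  deltas=[
    [[0,0.15,0],[0,0.0002,0],1],
    [[0,0.3,0],[0,0.0005,0],1],
    [[0,0.45,0],[0,0.0008,0],1],
    [[0,0.6,0],[0,0.001,0],1],
    [[0,0.75,0],[0,0.0013,0],1],
    [[0,0.9,0],[0,0.0015,0],1],
    [[0,1.05,0],[0,0.0018,0],1],
    [[0,1.2,0],[0,0.002,0],1],
    [[0,1.35,0],[0,0.0023,0],1],
    [[0,1.5,0],[0,0.0025,0],1],
  ],
)

```text
time: 23.9
position: [619.5, 183.4, 66.5]
orientation: [-0.894, 1.605, -1.604]
wrist_force: [-3.3, -1.6, 0.5]
grip_width: 9.0
```

```bash
python3 go.py 620.3 183.3 65 -2.8
python3 - <<'E'
from h import *
im,d=get_image("wrist"); cv2.imwrite("pics/w14.png",im[:,:,::-1]); print(np.round(ctrl.get_state()["joint_positions"],2))
E
```

```text
turn [ 0.     0.675 -0.   ] shift m [-0.0003  0.0015  0.0007]
psi now -2.1245082323896267 F [-3.3 -1.6  0.5] T [-0.505  0.839  0.116] j7 -0.38130199725526903 grip 8.951437144212214 pos [619.5 183.4  66.5] t 23.9
[-0.9   0.76  0.76  1.79 -0.67  0.87 -0.39]
```

View pics/w14.png

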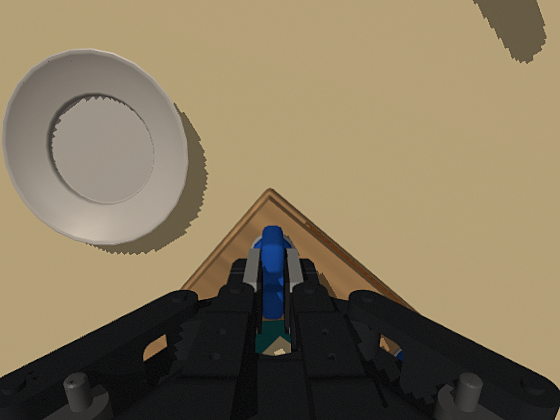

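The wing at (273,270) is still in line with the pads. Continuing.

Emit:
apply_moves(
  deltas=[
    [[0,0.15,0],[0,0.0002,0.0003],1],
    [[0,0.3,0],[0,0.0005,0.0003],1],
    [[0,0.45,0],[0,0.0008,0.0003],1],
    [[0,0.6,0],[0,0.001,0.0003],1],
    [[0,0.7,0],[0,0.0012,0.0003],1],
    [[0,0.8,0],[0,0.0013,0.0003],1],
    [[0,0.8,0],[0,0.0013,0.0003],1],
  ],
)

```text
time: 24.82
position: [619.0, 183.8, 65.2]
orientation: [-0.229, 2.11, -2.108]
wrist_force: [-4.2, 1.1, 2.2]
grip_width: 9.1
```

```bash
python3 go.py 620.3 183.3 64 -3.2
```

```text
turn [0.001 0.273 0.001] shift m [-0.0011  0.0012  0.0008]
psi now -2.926849176024112 F [-4.2  1.1  2.2] T [ 0.096  1.004 -0.102] j7 -1.0432261054811585 grip 9.086619977351967 pos [619.  183.8  65.2] t 24.825
```

Emit:
apply_moves(
  deltas=[
    [[0,0.1,0],[-0.0005,0.0002,0.0003],1],
    [[0,0.2,0],[-0.0005,0.0004,0.0003],1],
    [[0,0.2,0],[-0.0005,0.0004,0.0003],1],
  ],
)

```text
time: 25.2
position: [619.0, 184.0, 64.8]
orientation: [-0.024, 2.215, -2.212]
wrist_force: [-4.8, 0.1, 3.4]
grip_width: 9.1
```

```bash
python3 go.py 620.3 183.3 64 -3.2
```

```text
turn [0.001 0.077 0.003] shift m [-0.0013  0.0008  0.0007]
psi now -3.1231371294455617 F [-4.8  0.1  3.4] T [ 0.067  1.19  -0.061] j7 -1.209052604325668 grip 9.055819674499922 pos [619.  184.   64.8] t 25.2
```

Turned 2.50 rad; no stop yet.

Emit:
apply_moves(
  deltas=[
    [[0,0.1,0],[-0.0005,0.0002,0.0003],1],
    [[0,0.15,0],[-0.0005,0.0003,0.0003],1],
    [[0,0.15,0],[-0.0005,0.0003,0.0003],1],
  ],
)

```text
time: 25.58
position: [619.0, 184.1, 64.6]
orientation: [-0.133, -2.156, 2.152]
wrist_force: [-4.9, 0.3, 3.3]
grip_width: 9.1
```

```bash
python3 go.py 620.3 183.3 64 -3.2
```

```text
turn [ 0.002 -0.069  0.004] shift m [-0.0014  0.0006  0.0007]
psi now 3.0142859881997124 F [-4.9  0.3  3.3] T [ 0.187  1.146 -0.007] j7 -1.3332536046111196 grip 9.073696938951988 pos [619.  184.1  64.6] t 25.575
```

Emit:
apply_moves(
  deltas=[
    [[0,0.1,0],[-0.0005,0.0002,0.0003],1],
    [[0,0.14,0],[-0.0005,0.0003,0.0003],1],
    [[0,0.14,0],[-0.0005,0.0003,0.0003],1],
  ],
)

```text
time: 25.95
position: [619.0, 184.3, 64.6]
orientation: [-0.265, -2.082, 2.079]
wrist_force: [-6.8, -0.2, 5.0]
grip_width: 9.0
```

```bash
python3 go.py 620.3 183.3 64 -3.2
```

```text
turn [ 0.001 -0.201  0.006] shift m [-0.0015  0.0006  0.0006]
psi now 2.8820879523978227 F [-6.8 -0.2  5. ] T [-0.005  1.292  1.408] j7 -1.4476343023498273 grip 8.972499384312146 pos [619.  184.3  64.6] t 25.95
```

The torque is 1.4 N m, so nut 4 is tight. Releasing, then the long way round to nut 2.

Emit:
apply_moves(
  deltas=[
    [[0,-0.05,0],[0,0,0],0],
    [[0,-0.05,0],[0,0,0],0],
    [[0,-0.05,0],[0,0,0],0],
    [[0,-0.1,0],[0,-0.04,0],0],
    [[0,-0.27,0],[0,-0.1,0],0],
    [[0,-0.44,0],[0,-0.1,0],0],
    [[0,-0.61,0],[0,-0.1,0],0],
    [[0,-0.78,0],[0,-0.1,0],0],
    [[0,-0.95,0],[0,-0.1,0],0],
    [[0,-1.12,0],[0,-0.1,0],0],
  ],
)

```text
time: 27.2
position: [619.7, 183.9, 164.6]
orientation: [-0.793, 1.711, -1.704]
wrist_force: [0.2, 0.4, 0.5]
grip_width: 43.0
```

Emit:
apply_moves(
  deltas=[
    [[0,-0.17,0],[0,0,0],0],
    [[0,-0.34,0],[0,0,0],0],
    [[0,-0.51,0],[0,0,0],0],
    [[0,-0.68,0],[0,0,0],0],
    [[0,-0.85,0],[0,0,0],0],
    [[0,-1.02,0],[0,0,0],0],
    [[0,-1.19,0],[0,0,0],0],
    [[0,-1.36,0],[0,0,0],0],
    [[0,-1.53,0],[0,0,0],0],
    [[0,-1.7,0],[0,0,0],0],
  ],
)

```text
time: 28.45
position: [620.0, 183.5, 164.6]
orientation: [-1.524, 0.451, -0.443]
wrist_force: [0.6, -0.2, 0.1]
grip_width: 42.8
```

```bash
python3 go.py 548.5 46 165 0.975
```

```text
turn [-0.003 -1.546 -0.004] shift m [ 0.0141 -0.0003 -0.1543]
psi now -0.5705187575713475 F [ 0.6 -0.2  0.1] T [-0.001  0.028 -0.006] j7 0.8602143567686847 grip 42.81957331052641 pos [620.  183.5 164.6] t 28.45
```

Emit:
apply_moves(
  deltas=[
    [[0,-0.17,0],[0.002,0,-0.017],0],
    [[0,-0.34,0],[0.004,0,-0.034],0],
    [[0,-0.51,0],[0.006,0,-0.051],0],
    [[0,-0.68,0],[0.008,0,-0.068],0],
    [[0,-0.85,0],[0.01,0,-0.085],0],
    [[0,-1.02,0],[0.012,0,-0.102],0],
    [[0,-1.19,0],[0.013,0,-0.119],0],
    [[0,-1.36,0],[0.014,0,-0.137],0],
    [[0,-1.546,0],[0.014,0,-0.154],0],
    [[0,-1.546,0],[0.014,0,-0.154],0],
  ],
)

```text
time: 29.7
position: [548.3, 44.6, 164.7]
orientation: [-1.431, -0.754, 0.759]
wrist_force: [-0.3, 0.6, 0.7]
grip_width: 42.7
```

```bash
python3 look.py w15; python3 go.py 548.5 46 66.5 0.98
```

```text
t 29.7 [548.29242699  44.64388508 164.71304491] grip 42.69590403310126 j [-0.3   0.35  0.14  1.93 -0.06  0.87  2.41]
psi 0.9709225684234657
((583.3955078125, 111.84827423095703), (148.34817504882812, 147.62701416015625), 17.582584381103516) 49.31049780440174
1 523 85.5 rect [506.1 142.4] [12.7  9.1] ang 0.549
2 875 90.0 rect [548.1  44.2] [34.   9.3] ang 0.983
3 few
4 few
orange px 161 [-75.80463329 -74.84064822]
turn [-0.004 -0.01  -0.   ] shift m [-0.      0.0983 -0.0001]
psi now 0.9700727924450303 F [-0.2 -0.2  1.3] T [-0.01  -0.076  0.004] j7 2.4057762138080334 grip 42.96356904537771 pos [548.8  45.8 164.8] t 29.75
```

View pics/w15.png

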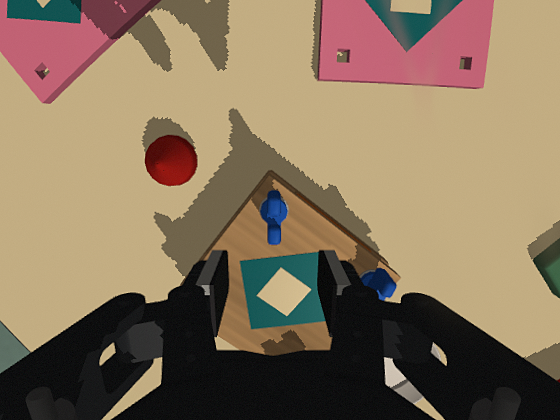

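```bash
cat > chk.py <<'E'
from m import *
for n in ("scene","side"):
    c=calibration(n); im,d=get_image(n)
    cv2.imwrite(f"pics/{n}_last.png",cv2.resize(im[150:340,150:330,::-1],None,fx=3,fy=3,interpolation=cv2.INTER_CUBIC)); cv2.imwrite(f"pics/{n}_full.png",im[...,::-1])
    hsv=cv2.cvtColor(im,cv2.COLOR_RGB2HSV); blue=(hsv[...,0]>105)&(hsv[...,0]<130)&(hsv[...,1]>150)
    P,_=cloud(c,d,blue)
    for k,s in {1:(515.5,153),2:(548.5,49),3:(655,82),4:(622,187)}.items():
        q=P[(np.hypot(P[:,0]-s[0],P[:,1]-s[1])<26)&(P[:,2]>56)&(P[:,2]<97)]
        if len(q)>10:
            top=np.percentile(q[:,2],96); t=q[q[:,2]>top-7][:,:2]; _,_,vt=np.linalg.svd(t-t.mean(0)); print(n,k,len(q),np.round(top,1),np.arctan2(vt[0,1],vt[0,0])%np.pi)
E
python3 chk.py
```

```text
scene 1 65 87.1 0.5484610600444326
scene 2 62 90.8 0.8985796283748331
scene 3 112 86.9 2.3164225871896402
scene 4 116 87.3 3.0079003925063006
side 1 107 84.5 0.5855089928259862
side 2 104 87.9 1.0699748008739869
side 3 45 84.9 2.3013730921578244
side 4 65 84.5 2.9622857568435137
```

Nuts 1, 3 and 4 stand at the same low height and nut 2 is still high. Gripping nut 2, seen centred at (274,215).

Emit:
apply_moves(
  deltas=[
    [[0,0,0],[-0.0003,0.05,0],0],
    [[-0.004,-0.01,0],[-0.0003,0.09,-0.0003],0],
    [[-0.004,-0.01,0],[-0.0003,0.098,-0.0003],0],
    [[-0.004,-0.01,0],[-0.0003,0.098,-0.0003],0],
    [[-0.004,-0.01,0],[-0.0003,0.098,-0.0003],1],
    [[-0.004,-0.01,0],[-0.0003,0.098,-0.0003],1],
    [[-0.004,-0.01,0],[-0.0003,0.098,-0.0003],1],
    [[-0.004,-0.01,0],[-0.0003,0.098,-0.0003],1],
  ],
)

```text
time: 30.85
position: [549.3, 47.6, 68.2]
orientation: [-1.431, -0.767, 0.764]
wrist_force: [-2.5, 1.8, 5.3]
grip_width: 9.0
```

```bash
python3 go.py 548.5 45.5 66.5 0.98
```

```text
turn [0.    0.002 0.002] shift m [-0.0022  0.0017 -0.0004]
psi now 0.9824062365945969 F [-2.5  1.8  5.3] T [ 0.278  0.578 -0.077] j7 2.434187594537495 grip 8.990758404455978 pos [549.3  47.6  68.2] t 30.85
```

Emit:
apply_moves(
  deltas=[
    [[0,0.15,0],[-0.001,0.0002,0],1],
    [[0,0.3,0],[-0.0015,0.0005,0],1],
    [[0,0.45,0],[-0.0015,0.0008,0],1],
    [[0,0.6,0],[-0.0015,0.001,0],1],
    [[0,0.75,0],[-0.0015,0.0013,0],1],
    [[0,0.9,0],[-0.0015,0.0015,0],1],
    [[0,1.05,0],[-0.0015,0.0018,0],1],
    [[0,1.2,0],[-0.0015,0.002,0],1],
    [[0,1.35,0],[-0.0015,0.0023,0],1],
    [[0,1.5,0],[-0.0015,0.0025,0],1],
  ],
)

```text
time: 32.1
position: [549.6, 45.1, 66.3]
orientation: [-1.531, 0.407, -0.413]
wrist_force: [2.6, -2.6, -6.1]
grip_width: 9.5
```

```bash
python3 go.py 548.5 45.5 65 -1.3
python3 - <<'E'
from h import *
im,d=get_image("wrist"); cv2.imwrite("pics/w16.png",im[:,:,::-1]); print(np.round(ctrl.get_state()["joint_positions"],2))
E
```

```text
turn [-0.003  0.777  0.002] shift m [-0.0011  0.0013 -0.0002]
psi now -0.5231718237984331 F [ 2.6 -2.6 -6.1] T [-0.995 -0.53   0.086] j7 1.2306443092242718 grip 9.528323473389841 pos [549.6  45.1  66.3] t 32.1
[-0.59  0.54  0.51  2.01 -0.41  0.68  1.23]
```

View pics/w16.png

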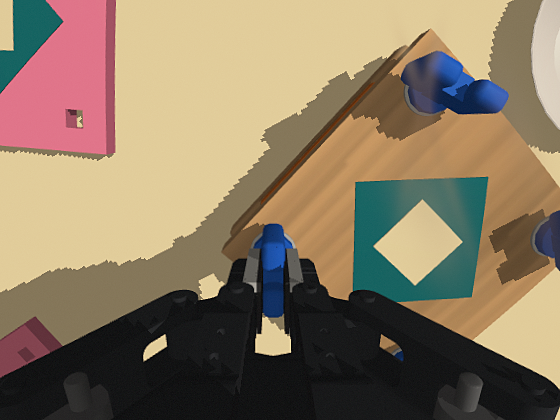

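The pads still hold the wing at (273,270). The nut pulls down a little, so I lower faster.

Emit:
apply_moves(
  deltas=[
    [[0,0.15,0],[-0.0004,0.0008,0],1],
    [[0,0.3,0],[-0.0008,0.0014,0],1],
    [[0,0.45,0],[-0.0008,0.0017,0],1],
    [[0,0.6,0],[-0.0008,0.002,0],1],
    [[0,0.7,0],[-0.0008,0.0022,0],1],
    [[0,0.8,0],[-0.0008,0.0023,0],1],
    [[0,0.8,0],[-0.0008,0.0023,0],1],
  ],
)

```text
time: 33.02
position: [548.5, 44.3, 64.6]
orientation: [-1.312, 1.028, -1.033]
wrist_force: [-3.0, -3.9, 5.1]
grip_width: 8.6
```

```bash
python3 go.py 548.5 45.5 64 -1.6
```

```text
turn [-0.003  0.27   0.001] shift m [-0.0011  0.0006  0.0003]
psi now -1.330406273479453 F [-3.  -3.9  5.1] T [-0.996  0.949 -0.099] j7 0.6026060070301308 grip 8.610925849439756 pos [548.5  44.3  64.6] t 33.025
```

Emit:
apply_moves(
  deltas=[
    [[0,0.1,0],[-0.0005,0.0002,0],1],
    [[0,0.2,0],[-0.0008,0.0003,0],1],
    [[0,0.2,0],[-0.0008,0.0003,0],1],
  ],
)

```text
time: 33.4
position: [548.1, 44.3, 64.5]
orientation: [-1.227, 1.176, -1.181]
wrist_force: [-1.5, -4.3, 0.4]
grip_width: 8.9
```

```bash
python3 go.py 548.5 45.5 64 -1.6
```

```text
turn [-0.003  0.071  0.002] shift m [-0.0012  0.0005  0.0005]
psi now -1.5292682563688995 F [-1.5 -4.3  0.4] T [-1.015  0.497 -0.056] j7 0.4470066361655684 grip 8.862144784813491 pos [548.1  44.3  64.5] t 33.4
```

Emit:
apply_moves(
  deltas=[
    [[0,0.1,0],[-0.0005,0.0003,0],1],
    [[0,0.15,0],[-0.0008,0.0005,0],1],
    [[0,0.15,0],[-0.0008,0.0005,0],1],
  ],
)

```text
time: 33.78
position: [547.9, 44.3, 64.3]
orientation: [-1.158, 1.282, -1.289]
wrist_force: [-2.5, -5.0, 2.0]
grip_width: 8.9
```

```bash
python3 go.py 548.5 45.5 64 -1.6
```

```text
turn [-0.003 -0.075  0.002] shift m [-0.0012  0.0003  0.0005]
psi now -1.6751854312778311 F [-2.5 -5.   2. ] T [-1.087  0.638  0.578] j7 0.3321699467423732 grip 8.919564167695658 pos [547.9  44.3  64.3] t 33.775
```

The torque rises to 0.58 N m. One more step confirms the stop.

Emit:
apply_moves(
  deltas=[
    [[0,0.05,0],[-0.0005,0.0002,0],1],
    [[0,0.07,0],[-0.0005,0.0002,0],1],
    [[0,0.07,0],[-0.0005,0.0002,0],1],
  ],
)

```text
time: 34.15
position: [547.9, 44.4, 64.3]
orientation: [-1.123, 1.331, -1.338]
wrist_force: [-1.8, -4.7, 1.9]
grip_width: 8.9
```

```bash
python3 go.py 548.5 45.5 64 -1.6
```

```text
turn [-0.003 -0.142  0.003] shift m [-0.0012  0.0003  0.0004]
psi now -1.742315296596741 F [-1.8 -4.7  1.9] T [-1.092  0.623  1.285] j7 0.2784724012438653 grip 8.875365295569347 pos [547.9  44.4  64.3] t 34.15
```

Nut 2 is at its stop (1.29 N m). Releasing, lifting and checking from above.

Emit:
apply_moves(
  deltas=[
    [[0,-0.05,0],[0,0,0],0],
    [[0,-0.05,0],[0,0,0],0],
    [[0,-0.05,0],[0,0,0],0],
    [[0,-0.05,0],[0,-0.04,0],0],
    [[0,-0.05,0],[0,-0.1,0],0],
    [[0,-0.15,0],[0,-0.14,0],0],
    [[0,-0.3,0],[0,-0.175,0.02],0],
    [[0,-0.47,0],[0,-0.175,0.05],0],
    [[0,-0.47,0],[0,-0.175,0.05],0],
  ],
)

```text
time: 35.28
position: [598.2, 36.3, 240.1]
orientation: [-1.335, 0.982, -0.991]
wrist_force: [-0.8, -0.1, 0.3]
grip_width: 43.0
```

```bash
python3 look.py w17; python3 chk.py
python3 - <<'E'
from m import *
import pickle
c,im,d=pickle.load(open("pics/w17.pkl","rb"))
P,_=cloud(c,d,d>0); C=np.array([584.5,114.5]); ex=np.array([.954,.2995]);ey=np.array([-.2995,.954])
u=(P[:,:2]-C)@ex; v=(P[:,:2]-C)@ey; m=(abs(u)<72)&(abs(v)<72)&(abs(P[:,2]-49.3)<3)
A=np.c_[u[m],v[m],np.ones(m.sum())]; s=np.linalg.lstsq(A,P[m][:,2],rcond=None)[0]; print("plane",s)
E
```

```text
t 35.275 [598.24544671  36.33956924 240.09469706] grip 42.98122343732634 j [-0.83  0.47  0.91  1.78 -0.41  1.09  0.52]
psi -1.2726712312245991
((584.6323852539062, 113.85897827148438), (148.96495056152344, 148.74588012695312), 17.534744262695312) 49.26837179254392
1 683 85.9 rect [515.7 149.7] [35.2  9.5] ang 0.608
2 437 86.2 rect [548.5  45.6] [34.3  9.2] ang 1.502
3 488 86.0 rect [652.8  78.5] [ 9.7 34.5] ang 2.296
4 708 86.0 rect [619.8 182.4] [ 9.5 34.9] ang 3.013
orange px 0 
scene 1 73 86.7 0.5790251997496102
scene 2 74 86.3 1.522442423520802
scene 3 110 86.8 2.312635020433947
scene 4 112 87.3 2.9984498592392357
side 1 107 84.6 0.5970172322065253
side 2 78 84.2 1.5788416215025476
side 3 46 85.2 2.3127891190640035
side 4 64 85.9 3.049715230222941
plane [ 2.60292180e-04 -8.75909609e-04  4.92036471e+01]
```

View pics/w17.png

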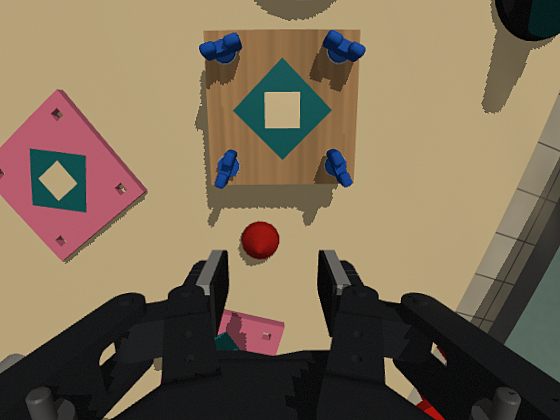

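View pics/scene_full.png

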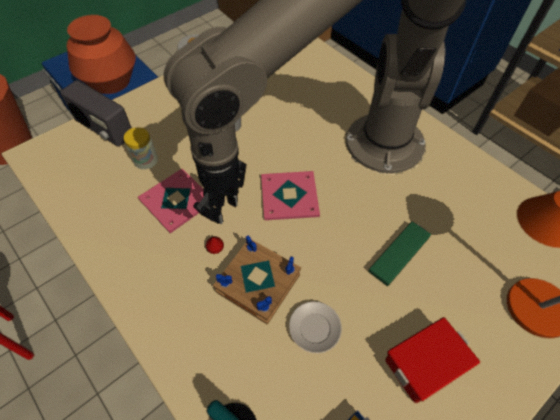

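All four nut tops stand at 85.9–86.2 mm, the board is level within 0.001 rad at z 49.2, no orange sticks out, and the visible bystanders stand where they did. Handing in.

```bash
python3 -c "
from station import ctrl
print(ctrl.close_job())"
```

```text
the job is handed in; nothing more can be done
None
```

I pushed the orange board flush, then tightened the nuts in cross order: nut 1, nut 3, nut 4, nut 2. I turned each one until its stop showed as a jump in wrist torque to 1.1–1.4 N m, against about 0.06 N m of friction. I handed the job in at about 35 s.

My last checks:
- **Nuts:** their tops all stand at 85.9–86.2 mm, about 4 mm below where they started.
- **Top board:** its centre is 49.2 mm above the work surface and it is level within about 0.001 rad.
- **Orange board:** it measured flush (about -75 mm) just before the last nut, and no orange showed in the final wrist picture.
- **Bystanders:** the ones I could see stand where they did. The tumbler was hidden behind the arm in the last scene picture, so I did not confirm it by camera. The pencil box, toy top and others I compared only by eye.

The wrist, scene and side cameras differed by about 1–3 mm in height and up to 4 mm in the press's position. No check failed.

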